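# Pass a vial tray through the self-closing gate of a sample lock

### The job

Stand the red-capped vial upright in the yellow tray beside the vial already there. Then, without lifting the tray, push it gently along the lane through the orange gate and on until it meets the stop in the bay, press it home there with a steady 5 to 12 N for half a second, and withdraw so that the gate falls shut behind it. Keep both vials upright, never push on the lock or the stop with more than 15 N, and leave the two other vials and the beaker alone.

Things in the scene. Friction and masses are not known exactly. Their poses are not given: they have to be found in the camera images.
- lock: Sample lock, fixed: aluminium base plate 340 x 136 x 6 mm with low white walls, open at the top. Origin: underside of the plate, at mid gate; +x = pushing direction (mouth to bay), z up. Plate from x = -152 to 188 mm, floor at z = 6 mm. Lane x = -77 to -5 mm, 82 mm wide, walls to z = 28 mm; its mouth flares to 110 mm at x = -116 mm. Bay behind the gate 106 mm wide, walls to z = 36 mm.
- gate (a point): Middle of the gate, on the lane's floor (axes as the lock's). Two orange leaves, 45 mm long, 4 mm thick, 3 to 33 mm above this point, hinged on pins at y = +46 and -46 mm; springs shut them (a few N; push through at 50 mm/s at most). They can shut only once the tray's rear is 46 mm past here. Then ease the fingers some mm off the tray and lift them straight up; pulled back through the gate they can jam in it.
- stop: Adjustable stop: fixed grey block 22 x 80 x 34 mm in the bay; origin under its middle, axes as the lock's, 145 mm past the gate. On its front a screw carries a black rubber pad, 20 mm across, 13 mm up. Its face lies anywhere from x = -18 to -53 mm: not measured, feel for it (tray's rear then 50 to 85 mm past the gate). The pad is sprung, 5 N per mm, 5 mm travel, damped 0.15 N per mm/s: push slowly.
- tray: Yellow open plastic tray, 42 mm (x) x 78 mm (y) x 22 mm high, walls and floor 2 mm thick; origin: centre of the underside; its x axis is along the push. It starts in the mouth of the lane, before the gate. About 0.09 kg.
- vial_red: The red-capped vial to be loaded: glass, 16 mm across, 48 mm high, standing on the worktop; origin: centre of its underside, z up along it.
- vial_in_tray: Blue-capped vial that already stands in the tray, near its -y end; 16 mm across, 48 mm high; origin: centre of its underside, 2 mm above the tray's underside.
- vial_white: White-capped vial standing on the worktop, 16 mm across, 48 mm high, origin under its centre; not to be disturbed.
- vial_blue: Blue-capped vial standing on the worktop, 16 mm across, 48 mm high, origin under its centre; not to be disturbed.
- beaker: Glass beaker, 72 mm across, 92 mm high, origin under its centre; not to be disturbed.
- gate_l (a joint): Gate leaf hinged on the lock's +y side: 0 shut, grows to 1.52 rad as it swings into the bay.
- gate_r (a joint): Gate leaf hinged on the lock's -y side: 0 shut, grows to 1.52 rad as it swings into the bay.
Mind the look-alikes: they are no part of the job. There is more than one size of the tray; the job needs the smallest.

How it is judged (in metres and radians):
On the way, in this order (a step that is already met when the one before it is completed fails the run):
1. The red-capped vial stands upright in the tray, let go, with the tray still before the gate (x of vial_red in the frame of tray between -0.02 and 0.02 m and y of vial_red in the frame of tray between -0.038 and 0.038 m and z of vial_red in the frame of tray below 0.008 m and angle between vial_red's own z axis and vertical below 0.2 rad and contact force between vial_red and the fingers below 0.05 N and x of tray in the frame of lock below -0.03 m), for 0.2 s.
2. The tray, on the lock's floor, swings both gate leaves open (value of joint each of gate_l, gate_r above 0.6 rad and x of tray in the frame of lock above -0.02 m and z of tray in the frame of lock below 0.015 m), for 0.1 s.
3. The tray, past the gate, is pressed against the stop with more than 4 N for 0.3 s (contact force between tray and stop above 4 N and x of tray in the frame of lock above 0.065 m), for 0.3 s.
At the end, for the whole second after the job is handed in: The tray lies flat in the bay past the gate, still touching the stop, within 6 mm of the lane's middle and 0.12 rad of square; both gate leaves are shut to within 0.06 rad; the red-capped vial and the blue-capped vial stand in the tray within 0.2 rad of upright; tray and vial at rest (x of vial_red in the frame of tray between -0.02 and 0.02 m and y of vial_red in the frame of tray between -0.038 and 0.038 m and z of each of vial_red, vial_in_tray in the frame of tray below 0.008 m and angle between each of vial_red, vial_in_tray's own z axis and vertical below 0.2 rad and x of vial_in_tray in the frame of tray between -0.02 and 0.02 m and y of vial_in_tray in the frame of tray between -0.038 and 0.038 m and x of tray in the frame of lock between 0.066 and 0.112 m and y of tray in the frame of lock between -0.006 and 0.006 m and z of tray in the frame of lock below 0.01 m and angle between the x axis of tray and the x axis of lock, either way round below 0.12 rad and contact force between tray and stop above 0.02 N and value of joint each of gate_l, gate_r below 0.06 rad and linear speed of each of tray, vial_red below 0.01 m/s).
It fails at once if The tray is pressed against the stop with more than 15 N (contact force between tray and stop above 15 N).
It fails at once if The tray, the fingers or the arm push on the lock or its gate with more than 15 N (contact force between any of tray, the fingers, the arm and lock above 15 N).
It fails at once if The tray is lifted off the floor of the lock (z of tray in the frame of lock above 0.02 m).
It fails at once if The vial already in the tray is tipped over (angle between vial_in_tray's own z axis and vertical above 0.6 rad).
It fails at once if A vial on the worktop or the beaker is disturbed (distance of any of vial_white, vial_blue, beaker from where it was at the start of the episode above 0.02 m).
It also fails if it takes over 72 s, if anything falls off the work surface, if the arm or the gripper's body presses on something with over 40 N, if the wrist force passes 120 N, or if a joint passes its speed limit or range.

### The arm

A 7-joint arm with a two-finger parallel gripper is mounted at the origin on a cart in front of the work surface, level with it; the furniture and walls round the work are solid. World frame = base frame: x ahead of the robot, y to its left, z up, the work surface at z = 0. Lengths are in m, angles in degrees, forces in N, time in s.
With the tool pointing down it reaches from about 0.425 to 0.875 m from the base axis. Payload 4.7 kg.
Tool frame: the origin (TCP) lies midway between the tips of the shut fingers; the grasp point (between the pads) lies 19 mm behind it; z points along the fingers, x is the direction in which the jaws open and shut, and the axes are right-handed (so a half turn about z gives the same grasp; the last joint's range is limited). The gripper opens to 87 mm and grips with 3 to 60 N. Pads are 19 mm wide; open, the fingers measure 117 mm over their backs; the gripper's body (75 mm by 190 mm) begins 51 mm behind the grasp point.
Start: joints at [-66.228, 18.392, -4.016, 83.108, 1.295, 78.541, -3.26], TCP at [0.254, 0.598, 0.223] pointing down, gripper open.
Joint ranges: [-163.93, 163.93], [-17.29, 119.83], [-79.2, 71.16], [3.27, 140.29], [-89.18, 269.18], [5.43, 117.66], [-154.24, 154.24]. Speed limits (degrees/s): [147.25, 147.25, 180, 180, 180, 180, 180].

### API

Orientations are given as [roll, pitch, yaw] about the fixed x, y, z axes, in that order (R = Rz(yaw) Ry(pitch) Rx(roll)).
In Python, from cell import env gives the robot as it stands.
- The arm moves only by the tool carry_out, never from a script. Its argument "plan" is a list of rows, each an object with "grip": the closure, from 0 (fully open) to 1 (shut); "dp": the shift along the tool's x, y, z in m, a list of three; "rotation": the turn, a rotation vector about the tool's x, y, z in degrees, a list of three. In form: [{"grip": grip, "dp": [dx, dy, dz], "rotation": [wx, wy, wz]}, ...]. A call has 1 to 8 rows; each row shifts and turns the pose as measured when the row begins, along the tool's axes as they then stand; what a row does not reach is not made up. A row lasts 1/12 s, in which the tool goes at most 41.7 mm and 7.16 degrees, less where a joint would pass 70% of its speed; a pose out of reach is approached as far as the arm can. A call is refused whole if a number of a shift passes 0.0417 or a number of a turn 7.16, either way. A call with a gripper value outside its range is refused whole. The fingers move at their own pace and stop on an object; "force" is the grip in N (left out, the last holds). Time passes only in rows, so rows that do not move let the fingers close. It gives the time, the measured TCP pose, the force and the opening at its end, in the units of the state.
- env.get_obs(): the state, without advancing time (a new reading comes with each control period).
- env.read_camera(name): name is "scene" or "top" or "wrist"; returns the picture (384x512x3 uint8, red, green, blue); there is no depth.
- env.camera_params(name): a dict with "fx", "fy", "cx", "cy" (pixels), "k1" (the pictures are not rectified: a ray, as slopes to the right and down, at radius r is drawn at 1 + k1 r^2 times it, then the intrinsics apply), "R" (3x3) and "t" (3): a world point X has camera coordinates R X + t. Camera axes: x right, y down, z forward; pixel columns grow to the right and rows downward; lengths in m; the calibration is good to about 2 mm. A picture is of the moment at which its call begins: read the wrist's pose just before it. camera_params takes no time and is no camera call; for the wrist camera it gives the pose at the moment of the call.
- env.sign_off(): hands the job in, once; it reports no verdict.
The state is a dict: "time_s": time; "qpos": joint angles; "joint_velocities": joint speeds; "effort": joint torques, N m; "tool_pos": TCP position; "tool_rot": TCP orientation; "force": force on the tool from outside, world axes, zero at the start; "wrist_torque": the same for the moment, N m; "grip_width": finger opening in m.
Only numpy, scipy, OpenCV 4.12 (cv2) and the standard library are available. Lean on these libraries where they do the work, as an engineer would, in place of code of your own. Each camera call takes 0.05 s, during which the arm holds its last target. There are 200 camera calls.

## Working session

There is one attempt and no reset: what is moved stays moved. The work goes in short steps, Python scripts to look and compute and a tool call to move; the robot and the scene stay as the last step left them, time stands still between calls to the robot, and variables do not carry over. Pictures are saved under pics/ and viewed, about 8 in all and at most 12, crops included, and the job is handed in when it is done.

Besides the shell and the picture viewer there is one more tool, called after "Request:" as name(argument=value, ...) on one line, values as JSON. carry_out: Moves the arm, as the interface text tells. Its arguments: {"type":"object","properties":{"plan":{"type":"array","items":{"type":"object","properties":{"grip":{"type":"number"},"dp":{"type":"array","items":{"type":"number"}},"rotation":{"type":"array","items":{"type":"number"}}}}},"force":{"type":"number"}},"required":["plan"]}

```bash
mkdir -p pics; cat > h.py <<'E'
import numpy as np, cv2
from cell import env
def ray(cam,uv,p=None):
    p=p or env.camera_params(cam)
    K=np.array([[p['fx'],0,p['cx']],[0,p['fy'],p['cy']],[0,0,1]],float)
    # drawn = s*(1+k1 r^2): opencv radial model
    s=cv2.undistortPoints(np.array([[uv]],float),K,np.array([p['k1'],0,0,0,0.]))[0,0]
    R=np.array(p['R']);t=np.array(p['t'])
    return -R.T@t, R.T@np.array([s[0],s[1],1])
def at(cam,uv,z,p=None):
    c,d=ray(cam,uv,p); return c+d*(z-c[2])/d[2]
def proj(cam,X,p=None):
    p=p or env.camera_params(cam)
    K=np.array([[p['fx'],0,p['cx']],[0,p['fy'],p['cy']],[0,0,1]],float)
    return cv2.projectPoints(np.array(X,float).reshape(-1,3),cv2.Rodrigues(np.array(p['R'],float))[0],np.array(p['t'],float),K,np.array([p['k1'],0,0,0,0.]))[0][:,0]
def save(im,n,f=1): cv2.imwrite('pics/'+n,cv2.resize(im[:,:,::-1],None,fx=f,fy=f,interpolation=cv2.INTER_CUBIC))
E
python3 - <<'E'
from h import *
o=env.get_obs(); print({k:np.round(v,4) for k,v in o.items()})
for c in ('top','scene','wrist'):
    p=env.camera_params(c); print(c,p['fx'],p['k1'],-np.array(p['R']).T@p['t'])
    save(env.read_camera(c),c+'0.png',1.5)
E
```

```text
{'time_s': np.float64(0.0), 'qpos': array([-66.2293,  18.4416,  -4.0163,  83.1761,   1.2944,  78.5381,
        -3.2613]), 'joint_velocities': array([-0.0359, -0.0156, -0.0009,  0.0434, -0.0125, -0.1287, -0.0589]), 'effort': array([ 1.00000e-04, -4.91275e+01, -4.03700e-01, -3.12516e+01,
       -6.39000e-02,  4.41000e-02,  2.00000e-04]), 'tool_pos': array([0.2534, 0.598 , 0.2214]), 'tool_rot': array([1.799952e+02, 1.106000e-01, 6.703850e+01]), 'force': array([-0.6256,  0.3607, -0.7841]), 'wrist_torque': array([-0.0475, -0.0263, -0.006 ]), 'grip_width': np.float64(0.0869)}
top 406.6803889362221 -0.11081276113194852 [ 0.32842271 -0.00437616  1.39909973]
scene 480.75515081069074 -0.0841414188936542 [-0.26705061 -0.772143    0.699706  ]
wrist 336.81889873303885 -0.06776602863900237 [0.19235224 0.62357182 0.3836789 ]
```

View pics/top0.png

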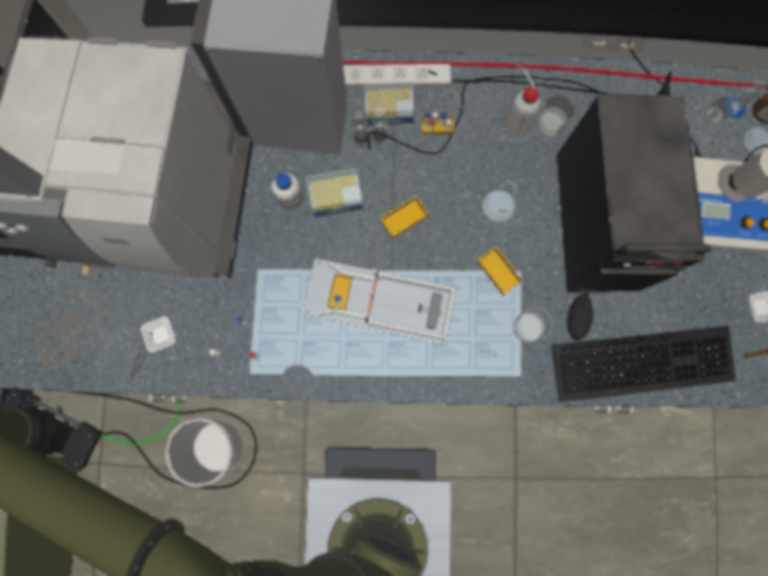

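View pics/scene0.png

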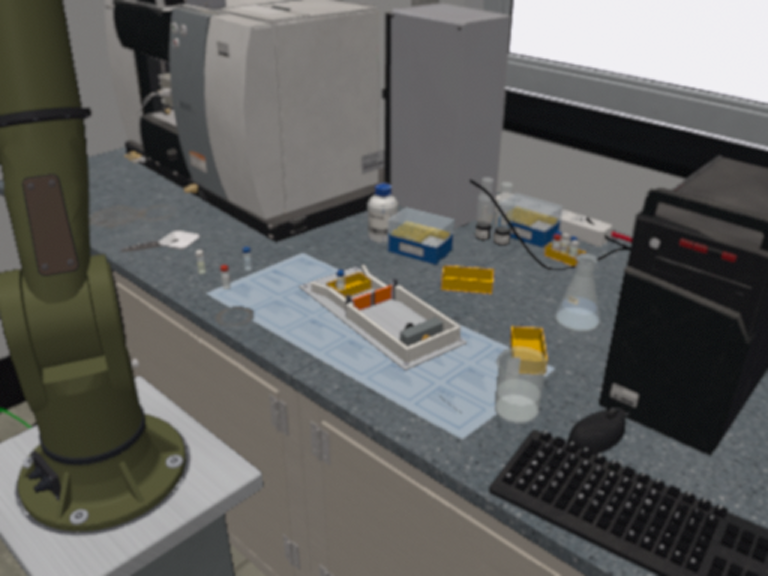

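Top view: the lock lies with its mouth at left (~(310,290)) and its bay at right (~(455,315)). The tray is at ~(340,292), with its blue-capped vial at ~(337,298). The red vial is at ~(252,355), blue ~(240,320), white ~(213,352) and the beaker ~(530,327). The two yellow trays outside the lock are decoys. I'll enlarge this next.

```bash
python3 - <<'E'
from h import *
im=env.read_camera('top')
a=im[165:235,195:310]; b=im[200:250,130:200]
A=cv2.resize(a,None,fx=6.9,fy=6.9,interpolation=cv2.INTER_CUBIC); A=A[:,:793]
save(im[165:235,195:310],'lock1.png',6.9)
# colour blobs
hsv=cv2.cvtColor(im,cv2.COLOR_RGB2HSV).astype(int)
H,S,V=hsv[...,0],hsv[...,1],hsv[...,2]
def blob(m,z,n,box):
    mm=np.zeros_like(m);x0,y0,x1,y1=box;mm[y0:y1,x0:x1]=m[y0:y1,x0:x1]
    k,l,s,c=cv2.connectedComponentsWithStats(mm.astype(np.uint8))
    for i in range(1,k):
        if s[i,4]>=4: print(n,s[i],c[i].round(1),at('top',c[i],z).round(4))
blob(((H<6)|(H>172))&(S>110),.045,'red',(130,200,200,250))
blob((H>95)&(H<125)&(S>120)&(V<190),.045,'blue',(130,200,166,250))
blob((S<30)&(V>165),.045,'white',(130,225,160,250))
blob((H>14)&(H<30)&(S>120),.028,'yellow',(195,165,310,235))
blob((H>4)&(H<14)&(S>120),.038,'orange',(195,165,310,235))
E
```

```text
red [167 235   2   3   5] [167.4 236.2] [0.4188 0.2901 0.045 ]
blue [158 212   3   3   7] [159.3 213. ] [0.4961 0.3225 0.045 ]
white [140 233   3   3   8] [141.1 234.1] [0.423  0.3797 0.045 ]
yellow [219 184  15  22 199] [226.3 193.4] [0.5717 0.0997 0.028 ]
```

View pics/lock1.png

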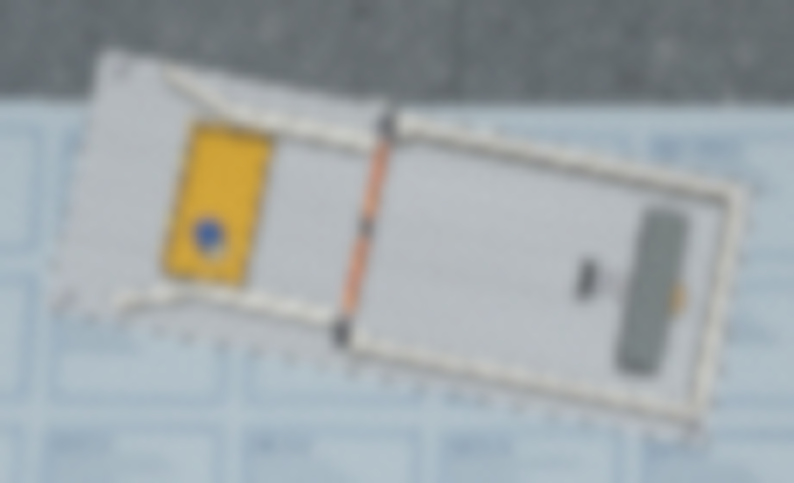

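Enlarged: the gate pins are at crop (388,123) and (342,332). The plate corners are (105,52), (58,305) and (705,438), the stop block is centred at (652,290), and the tray rim corners are (193,123), (273,140), (243,285) and (165,275). I'll fit poses from these.

```bash
cat > fit.py <<'E'
from h import *
from scipy.optimize import least_squares
from scipy.spatial.transform import Rotation as Ro
c2p=lambda q:(np.array(q)+.5)/6.9-.5+np.array([195,165])
def T(p,X): X=np.array(X,float); c,s=np.cos(p[2]),np.sin(p[2]); return np.c_[p[0]+c*X[:,0]-s*X[:,1],p[1]+s*X[:,0]+c*X[:,1],X[:,2]]
def fit(px,X,g):
    r=least_squares(lambda p:(proj('top',T(p,X))-px).ravel(),g,x_scale=[.01,.01,.1]); return r.x,r.fun.reshape(-1,2)
E
python3 - <<'E'
from fit import *
px=np.array([c2p(q) for q in [(388,123),(342,332),(105,52),(58,305),(705,438),(652,290)]])
X=[(0,.046,.038),(0,-.046,.038),(-.152,.068,.005),(-.152,-.068,.005),(.188,-.068,.005),(.145,0,.04)]
p,f=fit(px,X,[.55,.05,-1.8]); print('lock',p.round(4),np.degrees(p[2]),f.round(2).tolist())
tp=np.array([c2p(q) for q in [(193,123),(273,140),(243,285),(165,275)]])
t,f=fit(tp,[(-.021,.039,.028),(.021,.039,.028),(.021,-.039,.028),(-.021,-.039,.028)],[.57,.1,-1.8])
print('tray',t.round(4),np.degrees(t[2]),f.round(2).tolist())
R=np.array([[np.cos(p[2]),-np.sin(p[2])],[np.sin(p[2]),np.cos(p[2])]])
print('tray in lock',R.T@(t[:2]-p[:2]))
v=at('top',c2p((208,235)),.053); print('vin',v,R.T@(v[:2]-t[:2]))
b=at('top',np.array((530,327))/1.5-.17,.09);print('beaker',b,R.T@(b[:2]-p[:2]))
# red vial via scene triangulation check
print('red in scene',at('scene',np.array((224,268))/1.5-.17,.045))
o=env.get_obs();print(o['time_s'],o['tool_pos'],o['tool_rot'],Ro.from_euler('xyz',o['tool_rot'],degrees=True).as_matrix().round(3).tolist())
E
```

```text
lock [ 0.5581  0.0253 -1.7504] -100.28767970776346 [[-0.26, 1.97], [0.84, -2.15], [-0.09, -0.42], [-1.97, 0.37], [0.73, 0.97], [0.71, -0.77]]
tray [ 0.5686  0.0996 -1.7227] -98.70479175823843 [[-0.15, -0.09], [0.22, -0.46], [0.35, 0.62], [-0.42, -0.08]]
tray in lock [-0.07494722 -0.00297585]
vin [0.54943061 0.10227621 0.053     ] [ 0.00077677 -0.01931867]
beaker [ 0.49000093 -0.32046874  0.09      ] [ 0.3523918  -0.00527048]
red in scene [0.41676134 0.28910485 0.045     ]
0.2 [0.25351909 0.59818121 0.22188812] [1.79994821e+02 6.59218253e-02 6.70384615e+01] [[0.39, 0.921, -0.0], [0.921, -0.39, -0.001], [-0.001, 0.0, -1.0]]
```

Request:
carry_out(plan=[{"grip": 0.35, "dp": [-0.025, 0.032, 0], "rotation": [0, 0, 0]}, {"grip": 0.35, "dp": [-0.025, 0.032, 0], "rotation": [0, 0, 0]}, {"grip": 0.35, "dp": [-0.025, 0.032, 0], "rotation": [0, 0, 0]}, {"grip": 0.35, "dp": [-0.025, 0.032, 0], "rotation": [0, 0, 0]}, {"grip": 0.35, "dp": [-0.025, 0.032, 0], "rotation": [0, 0, 0]}, {"grip": 0.35, "dp": [-0.025, 0.032, 0], "rotation": [0, 0, 0]}, {"grip": 0.35, "dp": [-0.025, 0.032, 0.01], "rotation": [0, 0, 0]}, {"grip": 0.35, "dp": [-0.02, 0.025, 0.01], "rotation": [0, 0, 0]}], force=10)

```text
time_s: 0.87
tool_pos: [0.4046, 0.3223, 0.1989]
tool_rot: [-179.7, -0.1, 68.2]
force: [1.4, -0.7, -0.9]
grip_width: 0.0568
```

```bash
cat > go.py <<'E'
import sys
from h import *
from scipy.spatial.transform import Rotation as Ro
def go(x,y,z,yaw,n=None):
    o=env.get_obs();R=Ro.from_euler('xyz',o['tool_rot'],degrees=True);G=Ro.from_euler('xyz',[180,0,yaw],degrees=True)
    print('t',round(float(o['time_s']),2),'pos',o['tool_pos'].round(4),'rot',o['tool_rot'].round(2),'w',round(float(o['grip_width']),4),'F',o['force'].round(2))
    print('dp',R.inv().apply(np.array([x,y,z])-o['tool_pos']).round(4),'rot',(R.inv()*G).as_rotvec(degrees=True).round(2))
if __name__=='__main__': go(*map(float,sys.argv[1:]))
E
python3 go.py .418 .29 .13 79.7
```

```text
t 0.87 pos [0.4046 0.3223 0.1989] rot [-1.797e+02 -9.000e-02  6.816e+01] w 0.0568 F [ 1.37 -0.72 -0.9 ]
dp [-0.0251  0.0248  0.0688] rot [ -0.29  -0.12 -11.54]
```

Request:
carry_out(plan=[{"grip": 0.35, "dp": [-0.006, 0.006, 0.017], "rotation": [0, 0, -3]}, {"grip": 0.35, "dp": [-0.006, 0.006, 0.017], "rotation": [0, 0, -3]}, {"grip": 0.35, "dp": [-0.006, 0.006, 0.017], "rotation": [0, 0, -3]}, {"grip": 0.35, "dp": [-0.006, 0.006, 0.017], "rotation": [0, 0, -3]}, {"grip": 0.35, "dp": [0, 0, 0], "rotation": [0, 0, 0]}])

```text
time_s: 1.28
tool_pos: [0.4263, 0.2791, 0.1279]
tool_rot: [-179.9, -0.0, 79.7]
force: [-0.2, -0.3, -0.1]
grip_width: 0.0566
```

```bash
python3 - <<'E'
from h import *
from go import go
go(.418,.29,.024,79.7)
p=env.camera_params('wrist'); im=env.read_camera('wrist'); save(im,'w1.png',1.5)
print(proj('wrist',[[.418,.29,.0],[.418,.29,.048]],p)*1.5)
E
```

```text
t 1.28 pos [0.4263 0.2791 0.1279] rot [-1.7989e+02 -4.0000e-02  7.9660e+01] w 0.0566 F [-0.2  -0.32 -0.08]
dp [ 0.0092 -0.0099  0.104 ] rot [-0.11 -0.04 -0.04]
[[395.68689703 258.40996498]
 [398.84453187 276.88992097]]
```

View pics/w1.png

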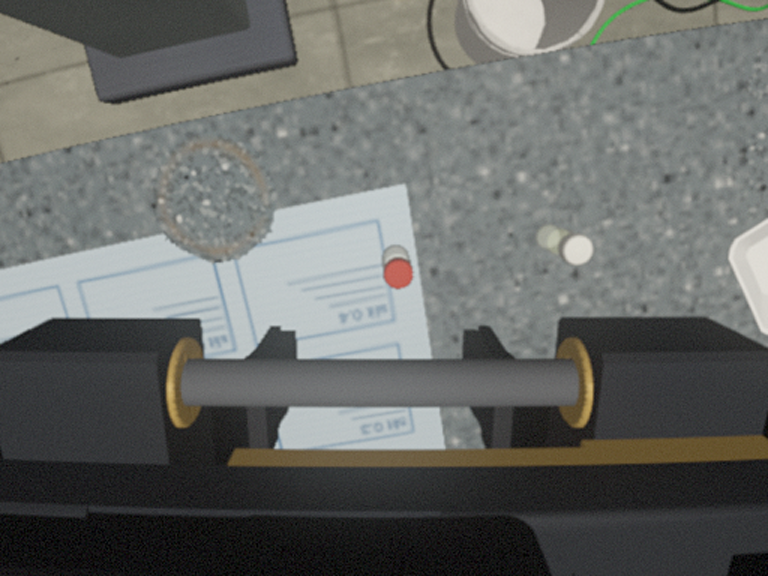

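The wrist view shows the red cap at (398,273), with (399,277) predicted, so the vial is about 2 mm further along tool -y. I'll correct and go down.

Request:
carry_out(plan=[{"grip": 0.35, "dp": [0.0045, -0.006, 0.01], "rotation": [0, 0, 0]}, {"grip": 0.35, "dp": [0.0045, -0.006, 0.02], "rotation": [0, 0, 0]}, {"grip": 0.35, "dp": [0, 0, 0.02], "rotation": [0, 0, 0]}, {"grip": 0.35, "dp": [0, 0, 0.01], "rotation": [0, 0, 0]}])

```text
time_s: 1.67
tool_pos: [0.4174, 0.2998, 0.0733]
tool_rot: [179.7, -0.8, 79.4]
force: [-0.9, -1.3, 0.2]
grip_width: 0.0568
```

```bash
python3 - <<'E'
from h import *
from go import go
go(.418,.288,.024,79.7)
p=env.camera_params('wrist'); im=env.read_camera('wrist'); save(im[120:300,160:360],'w2.png',3)
E
```

```text
t 1.67 pos [0.4174 0.2998 0.0733] rot [179.71  -0.81  79.42] w 0.0568 F [-0.91 -1.3   0.21]
dp [-0.0121  0.0025  0.0491] rot [ 0.29 -0.81 -0.28]
```

View pics/w2.png

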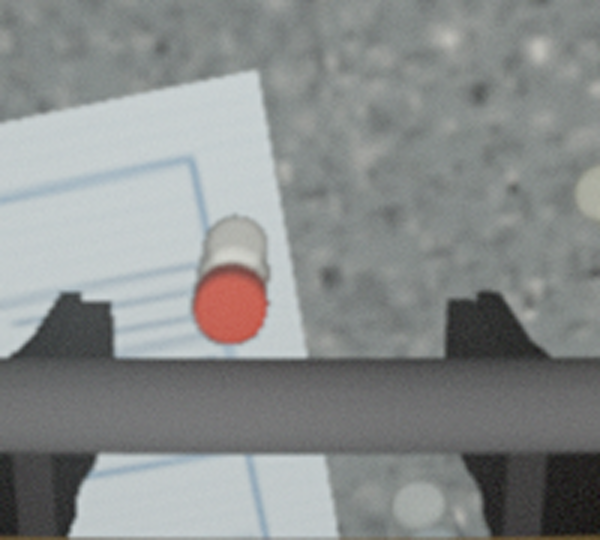

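```bash
python3 - <<'E'
from h import *
from go import go
p=env.camera_params('wrist')
u=np.array([(231.5)/3-.33+160,305/3-.33+120]); X=at('wrist',u,.048,p); print(X)
go(X[0],X[1],.024,79.7)
E
```

```text
[0.41379732 0.29042585 0.048     ]
t 1.72 pos [0.4165 0.2996 0.072 ] rot [179.81  -0.72  79.46] w 0.0566 F [-1.02  0.87 -1.59]
dp [-0.0101 -0.0011  0.0479] rot [ 0.2  -0.72 -0.24]
```

Request:
carry_out(plan=[{"grip": 0.35, "dp": [-0.005, 0, 0], "rotation": [0, -0.7, 0]}, {"grip": 0.35, "dp": [-0.004, 0, 0], "rotation": [0, 0, 0]}, {"grip": 0.35, "dp": [0, 0, 0], "rotation": [0, 0, 0]}, {"grip": 0.35, "dp": [0, 0, 0.006], "rotation": [0, 0, 0]}, {"grip": 0.35, "dp": [0, 0, 0], "rotation": [0, 0, 0]}])

```text
time_s: 2.13
tool_pos: [0.4152, 0.293, 0.0687]
tool_rot: [179.7, -0.2, 79.5]
force: [-0.3, -0.3, -0.3]
grip_width: 0.0564
```

```bash
python3 go.py .4143 .2904 .024 79.7
```

```text
t 2.13 pos [0.4152 0.293  0.0687] rot [ 1.7967e+02 -1.5000e-01  7.9520e+01] w 0.0564 F [-0.29 -0.29 -0.26]
dp [-0.0028 -0.0007  0.0447] rot [ 0.33 -0.15 -0.18]
```

Request:
carry_out(plan=[{"grip": 0.35, "dp": [-0.002, -0.0005, 0.006], "rotation": [0, 0, 0]}, {"grip": 0.35, "dp": [-0.001, 0, 0.008], "rotation": [0, 0, 0]}, {"grip": 0.35, "dp": [0, 0, 0.008], "rotation": [0, 0, 0]}, {"grip": 0.35, "dp": [0, 0, 0.008], "rotation": [0, 0, 0]}, {"grip": 0.35, "dp": [0, 0, 0.008], "rotation": [0, 0, 0]}, {"grip": 0.35, "dp": [0, 0, 0.004], "rotation": [0, 0, 0]}, {"grip": 0.35, "dp": [0, 0, 0], "rotation": [0, 0, 0]}, {"grip": 0.35, "dp": [0, 0, 0], "rotation": [0, 0, 0]}])

```text
time_s: 2.8
tool_pos: [0.4147, 0.2894, 0.022]
tool_rot: [179.7, -0.2, 79.4]
force: [-0.5, -0.5, -0.6]
grip_width: 0.0565
```

```bash
python3 go.py .4143 .2904 .024 79.7
```

```text
t 2.8 pos [0.4147 0.2894 0.022 ] rot [ 1.7967e+02 -1.5000e-01  7.9430e+01] w 0.0565 F [-0.46 -0.5  -0.6 ]
dp [ 0.0009 -0.0005 -0.002 ] rot [ 0.33 -0.15 -0.27]
```

Request:
carry_out(plan=[{"grip": 0.5, "dp": [0, 0, -0.003], "rotation": [0, 0, 0]}, {"grip": 0.7, "dp": [0, 0, 0], "rotation": [0, 0, 0]}, {"grip": 1, "dp": [0, 0, 0], "rotation": [0, 0, 0]}, {"grip": 1, "dp": [0, 0, 0], "rotation": [0, 0, 0]}, {"grip": 1, "dp": [0, 0, 0], "rotation": [0, 0, 0]}, {"grip": 1, "dp": [0, 0, 0], "rotation": [0, 0, 0]}, {"grip": 1, "dp": [0, 0, 0], "rotation": [0, 0, 0]}, {"grip": 1, "dp": [0, 0, 0], "rotation": [0, 0, 0]}], force=10)

```text
time_s: 3.47
tool_pos: [0.4158, 0.2905, 0.027]
tool_rot: [179.6, -0.3, 79.4]
force: [-0.2, 0.2, -0.6]
grip_width: 0.0149
```

Request:
carry_out(plan=[{"grip": 1, "dp": [0, 0, -0.005], "rotation": [0, 0, 0]}, {"grip": 1, "dp": [0, 0, -0.01], "rotation": [0, 0, 0]}, {"grip": 1, "dp": [0, 0, -0.015], "rotation": [0, 0, 0]}, {"grip": 1, "dp": [0, 0, -0.015], "rotation": [0, 0, 0]}, {"grip": 1, "dp": [0, 0, -0.02], "rotation": [0, 0, 0]}, {"grip": 1, "dp": [0, 0, -0.015], "rotation": [0, 0, 0]}, {"grip": 1, "dp": [0, 0, -0.005], "rotation": [0, 0, 0]}, {"grip": 1, "dp": [0, 0, 0], "rotation": [0, 0, 0]}])

```text
time_s: 4.13
tool_pos: [0.4147, 0.2897, 0.1197]
tool_rot: [179.5, -0.3, 79.4]
force: [-0.2, -0.7, -0.5]
grip_width: 0.015
```

```bash
python3 - <<'E'
import numpy as np
from go import go
lk=np.array([.5581,.0253,-1.7504]);t=np.array([.5686,.0996]);th=np.radians(-99.7)
ex=np.array([np.cos(th),np.sin(th)]);ey=np.array([-ex[1],ex[0]])
w=t+.018*ey;print(w); go(w[0],w[1],.1,79.7)
E
```

```text
[0.58634266 0.09656719]
t 4.13 pos [0.4147 0.2897 0.1197] rot [179.55  -0.3   79.42] w 0.015 F [-0.23 -0.75 -0.45]
dp [-0.1585  0.204   0.0204] rot [ 0.45 -0.3  -0.28]
```

Request:
carry_out(plan=[{"grip": 1, "dp": [-0.01, 0.013, 0], "rotation": [0, 0, 0]}, {"grip": 1, "dp": [-0.02, 0.025, 0], "rotation": [0, 0, 0]}, {"grip": 1, "dp": [-0.023, 0.03, 0], "rotation": [0, 0, 0]}, {"grip": 1, "dp": [-0.023, 0.03, 0], "rotation": [0, 0, 0]}, {"grip": 1, "dp": [-0.023, 0.03, 0], "rotation": [0, 0, 0]}, {"grip": 1, "dp": [-0.016, 0.02, 0], "rotation": [0, 0, 0]}, {"grip": 1, "dp": [-0.008, 0.01, 0], "rotation": [0, 0, 0]}, {"grip": 1, "dp": [0, 0, 0], "rotation": [0, 0, 0]}])

```text
time_s: 4.8
tool_pos: [0.5503, 0.1355, 0.1167]
tool_rot: [179.7, -0.2, 79.9]
force: [-0.0, -0.5, 0.3]
grip_width: 0.0151
```

```bash
python3 go.py .5863 .0966 .1 79.7
```

```text
t 4.8 pos [0.5503 0.1355 0.1167] rot [179.67  -0.21  79.92] w 0.0151 F [-0.03 -0.49  0.28]
dp [-0.0321  0.0422  0.0168] rot [ 0.33 -0.21  0.22]
```

Request:
carry_out(plan=[{"grip": 1, "dp": [-0.006, 0.008, 0.002], "rotation": [0, 0, 0]}, {"grip": 1, "dp": [-0.008, 0.011, 0.003], "rotation": [0, 0, 0]}, {"grip": 1, "dp": [-0.008, 0.01, 0.003], "rotation": [0, 0, 0]}, {"grip": 1, "dp": [-0.005, 0.007, 0.002], "rotation": [0, 0, 0]}, {"grip": 1, "dp": [-0.003, 0.004, 0], "rotation": [0, 0, 0]}, {"grip": 1, "dp": [0, 0, 0], "rotation": [0, 0, 0]}, {"grip": 1, "dp": [0, 0, 0], "rotation": [0, 0, 0]}])

```text
time_s: 5.38
tool_pos: [0.5818, 0.1021, 0.1023]
tool_rot: [-179.9, -0.2, 80.3]
force: [-1.1, 0.7, -0.5]
grip_width: 0.0153
```

```bash
python3 - <<'E'
from h import *
from go import go
go(.5863,.0966,.1,79.7)
p=env.camera_params('wrist'); im=env.read_camera('wrist'); save(im,'w3.png',1.5)
np.save('w3p.npy',p,allow_pickle=True)
save(env.read_camera('scene')[150:260,190:330],'s3.png',5)
E
```

```text
t 5.38 pos [0.5818 0.1021 0.1023] rot [-179.88   -0.21   80.31] w 0.0153 F [-1.1   0.75 -0.53]
dp [-0.0047  0.0054  0.0023] rot [-0.12 -0.21  0.61]
```

View pics/w3.png

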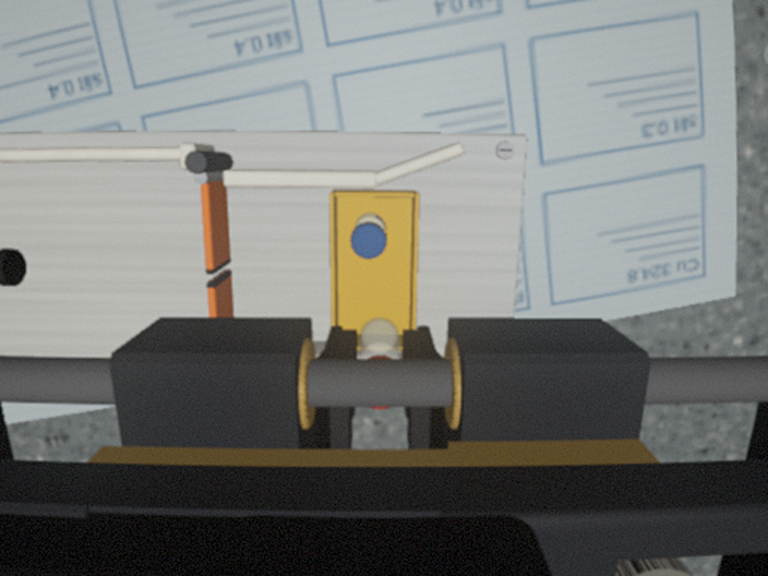

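Wrist view: tray rim corners at (332,191) and (418,191), blue cap at (369,240), -y hinge post at (209,160), plate corner at (525,133). The black pad's front edge is at ~(25,267), and the held vial hangs at (380,340).

```bash
python3 - <<'E'
from h import *
from go import go
p=np.load('w3p.npy',allow_pickle=True).item()
f=lambda u,z:at('wrist',(np.array(u)+.5)/1.5-.5,z,p)
A=f((332,191),.028);B=f((418,191),.028);print('rim',A,B,np.linalg.norm(A-B))
d=(A-B)[:2];print('tray yaw',np.degrees(np.arctan2(d[1],d[0])))
w1=f((375,172),.028);w2=f((230,170),.028);d=(w2-w1)[:2];print('wall yaw',np.degrees(np.arctan2(d[1],d[0])),np.linalg.norm(d))
q1=f((523,135),.006);q2=f((5,131),.006);d=(q2-q1)[:2];print('plate yaw',np.degrees(np.arctan2(d[1],d[0])))
th=np.radians(-99.8);ex=np.array([np.cos(th),np.sin(th)]);ey=np.array([-ex[1],ex[0]])
M=(A+B)[:2]/2; t=M+.039*ey; print('tray c',t,'blue',f((369,240),.056),'bluein',[(f((369,240),.056)[:2]-t)@e for e in(ex,ey)])
leaf=f((215,240),.039); cor=q1[:2]; g=cor+.152*ex+.068*ey
print('lock from corner',g,'leaf x in lock',(leaf[:2]-g)@ex,'tray in lock',[(t-g)@e for e in(ex,ey)])
for n,u,z in (('pad',(25,267),.02),('wall in',(300,186),.028),('post',(209,160),.04)): print(n,[((f(u,z)[:2]-g)@e).round(4) for e in(ex,ey)])
w=t+.018*ey; go(w[0],w[1],.037,80.2)
print('vial bottom px',(proj('wrist',[[.5818,.1021,.0753]],p)+.5)*1.5)
E
```

```text
rim [0.52647906 0.08917421 0.028     ] [0.53322534 0.12836108 0.028     ] 0.03976333364606109
tray yaw -99.76810515505969
wall yaw -100.79006279707461 0.06677343424898145
plate yaw -100.74965460649442
tray c [0.56828311 0.10212947] blue [0.54773209 0.10326775 0.056     ] bluein [np.float64(0.0023763156087841355), np.float64(-0.020444881444630743)]
lock from corner [0.55727707 0.02432652] leaf x in lock -0.006092313009334945 tray in lock [np.float64(-0.07854097518370132), np.float64(-0.0023973573492060748)]
pad [np.float64(0.1005), np.float64(-0.0041)]
wall in [np.float64(-0.0439), np.float64(-0.0437)]
post [np.float64(-0.0062), np.float64(-0.0557)]
t 5.48 pos [0.5818 0.1023 0.1025] rot [-179.9    -0.22   80.33] w 0.0152 F [-0.56 -0.09 -1.3 ]
dp [-0.0028  0.0049  0.0655] rot [-0.1  -0.22  0.13]
vial bottom px [[380.79171498 332.77140657]]
```

Request:
carry_out(plan=[{"grip": 1, "dp": [-0.003, 0.004, 0], "rotation": [0, 0, 0]}, {"grip": 1, "dp": [0, 0.001, 0.004], "rotation": [0, 0, 0]}, {"grip": 1, "dp": [0, 0, 0.008], "rotation": [0, 0, 0]}, {"grip": 1, "dp": [0, 0, 0.01], "rotation": [0, 0, 0]}, {"grip": 1, "dp": [0, 0, 0.01], "rotation": [0, 0, 0]}, {"grip": 1, "dp": [0, 0, 0.006], "rotation": [0, 0, 0]}, {"grip": 1, "dp": [0, 0, 0], "rotation": [0, 0, 0]}, {"grip": 1, "dp": [0, 0, 0], "rotation": [0, 0, 0]}])

```text
time_s: 6.15
tool_pos: [0.5848, 0.1009, 0.0598]
tool_rot: [-179.8, -0.3, 80.5]
force: [0.2, -0.7, 0.2]
grip_width: 0.0158
```

```bash
python3 go.py .586 .098 .036 79.7
```

```text
t 6.15 pos [0.5848 0.1009 0.0598] rot [-179.8    -0.26   80.53] w 0.0158 F [ 0.16 -0.65  0.16]
dp [-0.0028  0.0017  0.0238] rot [-0.2  -0.26  0.84]
```

Request:
carry_out(plan=[{"grip": 1, "dp": [-0.002, 0.001, 0.002], "rotation": [0, 0, 0]}, {"grip": 1, "dp": [-0.001, 0, 0.004], "rotation": [0, 0, 0]}, {"grip": 1, "dp": [0, 0, 0.005], "rotation": [0, 0, 0]}, {"grip": 1, "dp": [0, 0, 0.005], "rotation": [0, 0, 0]}, {"grip": 1, "dp": [0, 0, 0.003], "rotation": [0, 0, 0]}, {"grip": 1, "dp": [0, 0, 0.001], "rotation": [0, 0, 0]}, {"grip": 1, "dp": [0, 0, 0], "rotation": [0, 0, 0]}, {"grip": 1, "dp": [0, 0, 0], "rotation": [0, 0, 0]}])

```text
time_s: 6.82
tool_pos: [0.5857, 0.0973, 0.038]
tool_rot: [-179.8, -0.3, 80.5]
force: [1.2, -0.0, 0.3]
grip_width: 0.0155
```

```bash
python3 go.py .586 .098 .036 79.7
```

```text
t 6.82 pos [0.5857 0.0973 0.038 ] rot [-179.84   -0.27   80.51] w 0.0155 F [ 1.18 -0.04  0.27]
dp [0.0007 0.0002 0.002 ] rot [-0.16 -0.26  0.81]
```

Request:
carry_out(plan=[{"grip": 1, "dp": [0, 0, 0.001], "rotation": [0, 0, 0]}, {"grip": 1, "dp": [0, 0, 0.001], "rotation": [0, 0, 0]}, {"grip": 1, "dp": [0, 0, 0.001], "rotation": [0, 0, 0]}, {"grip": 1, "dp": [0, 0, 0], "rotation": [0, 0, 0]}, {"grip": 1, "dp": [0, 0, 0], "rotation": [0, 0, 0]}])

```text
time_s: 7.23
tool_pos: [0.5863, 0.0977, 0.0354]
tool_rot: [-179.9, -0.3, 80.5]
force: [-0.5, 0.4, 0.7]
grip_width: 0.0155
```

```bash
python3 go.py .586 .098 .036 79.7; python3 -c "
from h import *
save(env.read_camera('scene')[150:260,190:330],'s4.png',5)"
```

```text
t 7.23 pos [0.5863 0.0977 0.0354] rot [-179.91   -0.31   80.53] w 0.0155 F [-0.49  0.42  0.71]
dp [ 0.0003 -0.0004 -0.0006] rot [-0.09 -0.31  0.83]
```

View pics/s4.png

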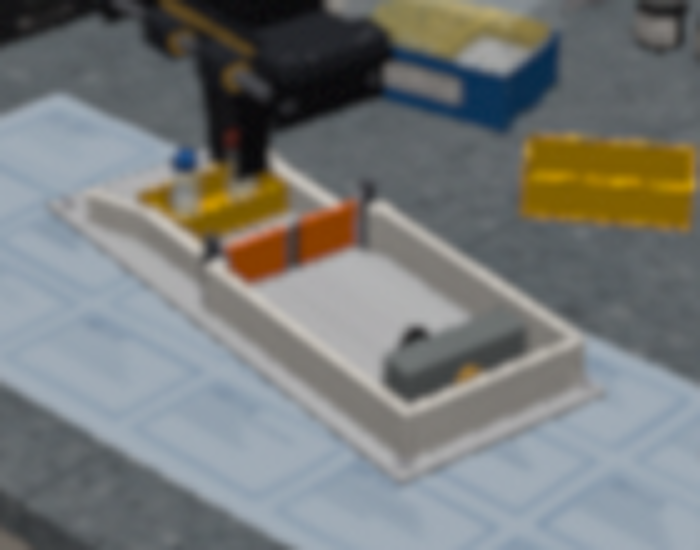

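The crop shows the red vial at (232,160), inside the tray beside the blue one at (185,175). I'll release it and rise.

Request:
carry_out(plan=[{"grip": 0.8, "dp": [0, 0, 0], "rotation": [0, 0, 0]}, {"grip": 0.7, "dp": [0, 0, 0], "rotation": [0, 0, 0]}, {"grip": 0.6, "dp": [0, 0, 0], "rotation": [0, 0, 0]}, {"grip": 0.55, "dp": [0, 0, 0], "rotation": [0, 0, 0]}, {"grip": 0.55, "dp": [0, 0, 0], "rotation": [0, 0, 0]}, {"grip": 0.55, "dp": [0, 0, -0.004], "rotation": [0, 0, 0]}, {"grip": 0.55, "dp": [0, 0, -0.01], "rotation": [0, 0, 0]}, {"grip": 0.55, "dp": [0, 0, -0.015], "rotation": [0, 0, 0]}])

```text
time_s: 7.95
tool_pos: [0.5839, 0.097, 0.0632]
tool_rot: [-179.6, -0.2, 80.5]
force: [0.5, 0.2, -0.0]
grip_width: 0.0389
```

Request:
carry_out(plan=[{"grip": 0.55, "dp": [0, 0, -0.02], "rotation": [0, 0, 0]}, {"grip": 0.55, "dp": [0, 0, -0.02], "rotation": [0, 0, 0]}, {"grip": 0.55, "dp": [0, 0, -0.02], "rotation": [0, 0, 0]}, {"grip": 0.55, "dp": [0, 0, -0.01], "rotation": [0, 0, 0]}, {"grip": 0.6, "dp": [0, 0, 0], "rotation": [0, 0, 0]}])

```text
time_s: 8.37
tool_pos: [0.5861, 0.0967, 0.1428]
tool_rot: [-179.9, -0.3, 80.5]
force: [0.4, -1.1, 0.3]
grip_width: 0.0372
```

```bash
python3 - <<'E'
from h import *
from go import go
from fit import fit
# target: behind tray, on lane mid line; tray c ~(.568,.101)
th=np.radians(-100.3);ex=np.array([np.cos(th),np.sin(th)]);ey=np.array([-ex[1],ex[0]])
w=np.array([.568,.101])-(.021+.010+.028)*ex; print(w); go(w[0],w[1],.13,-10.3)
p=env.camera_params('wrist');np.save('w5p.npy',p,allow_pickle=True);im=env.read_camera('wrist');save(im,'w5.png',1.5)
E
```

```text
[0.57854933 0.15904922]
t 8.37 pos [0.5861 0.0967 0.1428] rot [-179.92   -0.3    80.49] w 0.0372 F [ 0.42 -1.06  0.28]
dp [ 0.0602 -0.0178  0.0131] rot [-0.3  -0.17 90.79]
```

View pics/w5.png

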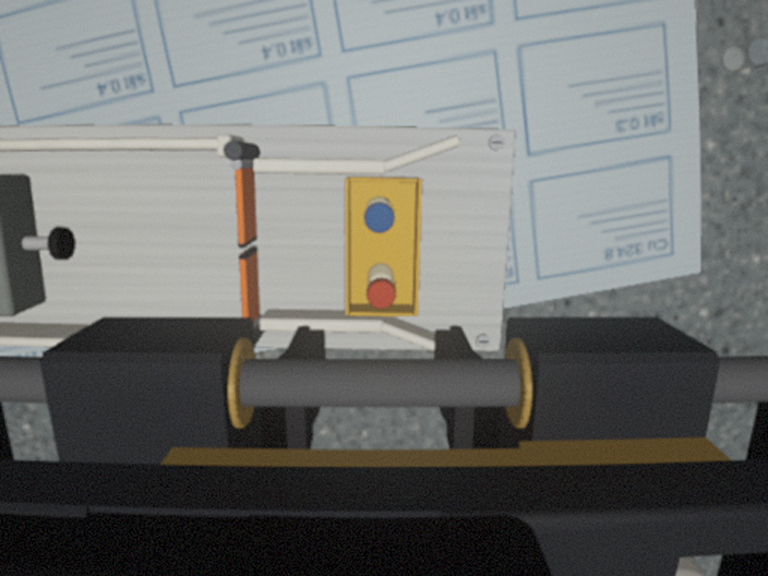

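The red vial stands in the tray at (381,293), blue at (379,217), and the tray rim corners are (346,178), (422,178), (419,315) and (347,315). The lane walls' outer edges are at rows 160 and 331, so the tray is centred. The gate leaves are at column ~247 and the pad's front is at (76,243).

```bash
python3 - <<'E'
from h import *
p=np.load('w5p.npy',allow_pickle=True).item()
f=lambda u,z:at('wrist',(np.array(u)+.5)/1.5-.5,z,p)[:2]
C=[f(u,.028) for u in((346,178),(422,178),(419,315),(347,315))]
t=sum(C)/4;print('tray',t,[np.linalg.norm(C[i]-C[i-1]).round(4) for i in range(4)])
ang=lambda d:np.degrees(np.arctan2(d[1],d[0])).round(2)
print('tray yaw',ang(C[0]-C[1]),ang(C[3]-C[2]),'lane yaw',ang(f((258,160),.028)-f((383,161),.028)),ang(f((260,331),.028)-f((383,332),.028)),'plate',ang(f((5,125),.006)-f((514,130),.006)))
y=np.radians(-100.3);ex=np.array([np.cos(y),np.sin(y)]);ey=np.array([-ex[1],ex[0]])
g=(f((246,210),.039)+f((248,290),.039))/2
mid=(f((258,160),.028)+f((383,161),.028)+f((260,331),.028)+f((383,332),.028))/4
L=lambda X:[((X-g)@ex).round(4),((X-mid)@ey).round(4)]
print('gate',g,'mid',mid,'gate on midline',g+ey*((mid-g)@ey))
print('tray',L(t),'pad',L(f((76,243),.019)),'red',L(f((381,293),.056)),'blue',L(f((379,217),.056)),'lane w',(f((260,331),.028)-f((258,160),.028))@ey,'plate end',L(f((514,130),.006)))
E
```

```text
tray [0.56855129 0.10203501] [np.float64(0.0771), np.float64(0.0409), np.float64(0.0771), np.float64(0.0413)]
tray yaw -99.55 -99.66 lane yaw -100.23 -100.07 plate -100.72
gate [0.55549341 0.02997041] mid [0.56308297 0.06762514] gate on midline [0.55621608 0.02983908]
tray [np.float64(-0.0732), np.float64(-0.0008)] pad [np.float64(0.1064), np.float64(-0.0009)] red [np.float64(-0.0719), np.float64(0.0173)] blue [np.float64(-0.0704), np.float64(-0.0213)] lane w 0.09649998944220305 plate end [np.float64(-0.1474), np.float64(-0.0669)]
```

Request:
carry_out(plan=[{"grip": 0.75, "dp": [0.015, -0.004, 0], "rotation": [0, 0, 7]}, {"grip": 0.75, "dp": [0.02, -0.008, 0], "rotation": [0, 0, 7]}, {"grip": 0.75, "dp": [0.014, -0.01, 0], "rotation": [0, 0, 7]}, {"grip": 0.75, "dp": [0, 0, 0], "rotation": [0, 0, 7]}, {"grip": 0.75, "dp": [0, 0, 0], "rotation": [0, 0, 7]}, {"grip": 0.75, "dp": [0, 0, 0], "rotation": [0, 0, 7]}, {"grip": 0.75, "dp": [0, 0, 0], "rotation": [0, 0, 7]}, {"grip": 0.75, "dp": [0, 0, 0], "rotation": [0, 0, 7]}])

```text
time_s: 9.08
tool_pos: [0.5733, 0.1511, 0.1326]
tool_rot: [-179.7, 0.7, 23.1]
force: [-0.3, 0.2, 0.6]
grip_width: 0.0217
```

```bash
cat > lk.py <<'E'
import sys
from h import *
from go import go
Y=-100.2;th=np.radians(Y);ex=np.array([np.cos(th),np.sin(th)]);ey=np.array([-ex[1],ex[0]]);g=np.array([.5562,.0285])
def lk(x,y,z):
    w=g+x*ex+y*ey; go(w[0],w[1],z,Y+90)
    o=env.get_obs();P=o['tool_pos'][:2]-g;F=o['force'][:2]
    print('lock x,y',(P@ex).round(4),(P@ey).round(4),'F',(F@ex).round(2),(F@ey).round(2),'q',o['qpos'].round(0))
if __name__=='__main__': lk(*map(float,sys.argv[1:]))
E
python3 lk.py -.128 -.0005 .1
```

```text
t 9.08 pos [0.5733 0.1511 0.1326] rot [-179.67    0.7    23.11] w 0.0217 F [-0.34  0.18  0.57]
dp [ 0.0065 -0.001   0.0325] rot [-0.12  0.78 33.31]
lock x,y -0.1237 -0.0049 F -0.12 -0.37 q [-38.  16.  24.  98.  -7.  68.  12.]
```

Request:
carry_out(plan=[{"grip": 0.75, "dp": [0, 0, 0], "rotation": [0, 0, 7]}, {"grip": 0.75, "dp": [0, 0, 0], "rotation": [0, 0, 7]}, {"grip": 0.75, "dp": [0, 0, 0], "rotation": [0, 0, 7]}, {"grip": 0.75, "dp": [0, 0, 0], "rotation": [0, 0, 7]}, {"grip": 0.75, "dp": [0, 0, 0], "rotation": [0, 0, 5]}, {"grip": 0.75, "dp": [0, 0, 0], "rotation": [0, 0, 0]}, {"grip": 0.75, "dp": [0, 0, 0], "rotation": [0, 0, 0]}])

```text
time_s: 9.67
tool_pos: [0.5669, 0.1497, 0.1219]
tool_rot: [179.3, 1.5, -10.9]
force: [-0.2, 1.2, -0.9]
grip_width: 0.0223
```

```bash
python3 lk.py -.128 -.0005 .06
```

```text
t 9.67 pos [0.5669 0.1497 0.1219] rot [179.31   1.52 -10.91] w 0.0223 F [-0.22  1.25 -0.92]
dp [ 0.0119 -0.0077  0.0616] rot [ 0.68  1.53 -0.7 ]
lock x,y -0.1211 -0.0109 F -1.19 -0.44 q [-42.  17.  29.  99.  -9.  68. -21.]
```

Request:
carry_out(plan=[{"grip": 0.75, "dp": [0.004, -0.003, 0.005], "rotation": [0.3, 0.8, -0.4]}, {"grip": 0.75, "dp": [0.004, -0.003, 0.01], "rotation": [0.3, 0.7, -0.3]}, {"grip": 0.75, "dp": [0.003, -0.002, 0.015], "rotation": [0, 0, 0]}, {"grip": 0.75, "dp": [0, 0, 0.015], "rotation": [0, 0, 0]}, {"grip": 0.75, "dp": [0, 0, 0.01], "rotation": [0, 0, 0]}, {"grip": 0.75, "dp": [0, 0, 0], "rotation": [0, 0, 0]}, {"grip": 0.75, "dp": [0, 0, 0], "rotation": [0, 0, 0]}])

```text
time_s: 10.25
tool_pos: [0.5774, 0.1551, 0.0613]
tool_rot: [179.8, 0.2, -9.2]
force: [0.3, 0.8, 0.5]
grip_width: 0.0216
```

```bash
python3 lk.py -.130 -.0005 .016
```

```text
t 10.25 pos [0.5774 0.1551 0.0613] rot [179.82   0.19  -9.23] w 0.0216 F [0.29 0.75 0.46]
dp [ 0.0012 -0.0018  0.0452] rot [0.18 0.19 0.97]
lock x,y -0.1284 -0.0015 F -0.79 0.15 q [-41.  21.  28. 102. -11.  60. -18.]
```

Request:
carry_out(plan=[{"grip": 0.75, "dp": [0.001, -0.001, 0.004], "rotation": [0, 0, 0.5]}, {"grip": 0.75, "dp": [0, 0, 0.008], "rotation": [0, 0, 0.4]}, {"grip": 0.75, "dp": [0, 0, 0.009], "rotation": [0, 0, 0]}, {"grip": 0.75, "dp": [0, 0, 0.009], "rotation": [0, 0, 0]}, {"grip": 0.75, "dp": [0, 0, 0.006], "rotation": [0, 0, 0]}, {"grip": 0.75, "dp": [0, 0, 0.002], "rotation": [0, 0, 0]}, {"grip": 0.75, "dp": [0, 0, 0], "rotation": [0, 0, 0]}, {"grip": 0.75, "dp": [0, 0, 0], "rotation": [0, 0, 0]}])

```text
time_s: 10.92
tool_pos: [0.5795, 0.1561, 0.0208]
tool_rot: [179.9, 0.1, -10.1]
force: [-0.4, 0.5, 0.8]
grip_width: 0.0219
```

```bash
python3 lk.py -.110 -.0005 .016
```

```text
t 10.92 pos [0.5795 0.1561 0.0208] rot [ 1.7989e+02  9.0000e-02 -1.0130e+01] w 0.0219 F [-0.36  0.46  0.78]
dp [-0.0009  0.0197  0.0049] rot [0.11 0.09 0.07]
lock x,y -0.1297 0.0003 F -0.38 -0.44 q [-40.  24.  27. 103. -13.  56. -18.]
```

Request:
carry_out(plan=[{"grip": 0.75, "dp": [0, 0.002, 0.003], "rotation": [0, 0, 0]}, {"grip": 0.75, "dp": [0, 0.003, 0.002], "rotation": [0, 0, 0]}, {"grip": 0.75, "dp": [0, 0.003, 0], "rotation": [0, 0, 0]}, {"grip": 0.75, "dp": [0, 0.003, 0], "rotation": [0, 0, 0]}, {"grip": 0.75, "dp": [0, 0.003, 0], "rotation": [0, 0, 0]}, {"grip": 0.75, "dp": [0, 0.003, 0], "rotation": [0, 0, 0]}, {"grip": 0.75, "dp": [0, 0.002, 0], "rotation": [0, 0, 0]}, {"grip": 0.75, "dp": [0, 0, 0], "rotation": [0, 0, 0]}])

```text
time_s: 11.58
tool_pos: [0.5769, 0.1349, 0.0168]
tool_rot: [180.0, -0.0, -10.2]
force: [-0.1, -0.4, 0.3]
grip_width: 0.0219
```

```bash
python3 lk.py -.090 -.0005 .016
```

```text
t 11.58 pos [0.5769 0.1349 0.0168] rot [ 1.7995e+02 -4.0000e-02 -1.0170e+01] w 0.0219 F [-0.1  -0.41  0.33]
dp [-0.002   0.0183  0.0009] rot [ 0.05 -0.04  0.03]
lock x,y -0.1083 0.0015 F 0.42 -0.02 q [-39.  24.  27. 105. -13.  55. -16.]
```

Request:
carry_out(plan=[{"grip": 0.75, "dp": [-0.0005, 0.002, 0], "rotation": [0, 0, 0]}, {"grip": 0.75, "dp": [-0.0005, 0.0025, 0], "rotation": [0, 0, 0]}, {"grip": 0.75, "dp": [-0.0005, 0.0025, 0], "rotation": [0, 0, 0]}, {"grip": 0.75, "dp": [0, 0.0025, 0], "rotation": [0, 0, 0]}, {"grip": 0.75, "dp": [0, 0.0025, 0], "rotation": [0, 0, 0]}, {"grip": 0.75, "dp": [0, 0.0025, 0], "rotation": [0, 0, 0]}, {"grip": 0.75, "dp": [0, 0.0025, 0], "rotation": [0, 0, 0]}, {"grip": 0.75, "dp": [0, 0.0025, 0], "rotation": [0, 0, 0]}])

```text
time_s: 12.25
tool_pos: [0.5717, 0.1159, 0.0172]
tool_rot: [-179.9, -0.1, -10.1]
force: [0.3, 0.1, -0.0]
grip_width: 0.0219
```

```bash
python3 lk.py -.070 -.0005 .016
```

```text
t 12.25 pos [0.5717 0.1159 0.0172] rot [-1.7994e+02 -7.0000e-02 -1.0080e+01] w 0.0219 F [ 0.33  0.08 -0.03]
dp [-0.0003  0.0187  0.0011] rot [-0.06 -0.07  0.12]
lock x,y -0.0887 -0.0002 F -0.14 0.31 q [-37.  23.  28. 106. -13.  54. -14.]
```

Request:
carry_out(plan=[{"grip": 0.75, "dp": [0, 0.0025, 0], "rotation": [0, 0, 0]}, {"grip": 0.75, "dp": [0, 0.0025, 0], "rotation": [0, 0, 0]}, {"grip": 0.75, "dp": [0, 0.0025, 0], "rotation": [0, 0, 0]}, {"grip": 0.75, "dp": [0, 0.0025, 0], "rotation": [0, 0, 0]}, {"grip": 0.75, "dp": [0, 0.0025, 0], "rotation": [0, 0, 0]}, {"grip": 0.75, "dp": [0, 0.0025, 0], "rotation": [0, 0, 0]}, {"grip": 0.75, "dp": [0, 0.0025, 0], "rotation": [0, 0, 0]}, {"grip": 0.75, "dp": [0, 0.0025, 0], "rotation": [0, 0, 0]}])

```text
time_s: 12.92
tool_pos: [0.5679, 0.0939, 0.0172]
tool_rot: [-179.9, -0.1, -10.1]
force: [-0.1, 1.4, -0.0]
grip_width: 0.0216
```

```bash
python3 lk.py -.050 -.0005 .016; python3 -c "
from h import *
save(env.read_camera('scene')[140:250,190:330],'s6.png',5)"
```

```text
t 12.92 pos [0.5679 0.0939 0.0172] rot [-1.7994e+02 -8.0000e-02 -1.0100e+01] w 0.0216 F [-0.14  1.41 -0.01]
dp [-0.0004  0.0164  0.0011] rot [-0.06 -0.08  0.1 ]
lock x,y -0.0664 -0.0001 F -1.36 -0.39 q [-36.  22.  28. 107. -13.  54. -12.]
```

View pics/s6.png

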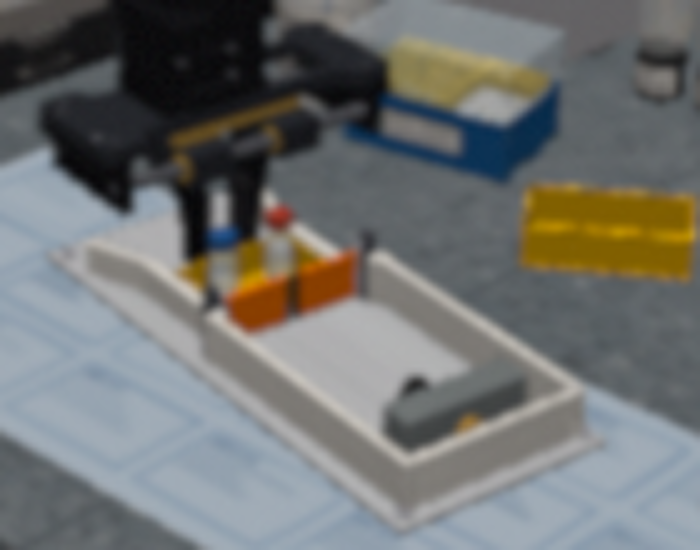

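The tray with both vials upright ((222,255) and (278,240)) is square in the lane, just short of the gate. I'll push on through at ~30 mm/s.

Request:
carry_out(plan=[{"grip": 0.75, "dp": [0, 0.0025, 0], "rotation": [0, 0, 0]}, {"grip": 0.75, "dp": [0, 0.0025, 0], "rotation": [0, 0, 0]}, {"grip": 0.75, "dp": [0, 0.0025, 0], "rotation": [0, 0, 0]}, {"grip": 0.75, "dp": [0, 0.0025, 0], "rotation": [0, 0, 0]}, {"grip": 0.75, "dp": [0, 0.0025, 0], "rotation": [0, 0, 0]}, {"grip": 0.75, "dp": [0, 0.0025, 0], "rotation": [0, 0, 0]}, {"grip": 0.75, "dp": [0, 0.0025, 0], "rotation": [0, 0, 0]}, {"grip": 0.75, "dp": [0, 0.0025, 0], "rotation": [0, 0, 0]}])

```text
time_s: 13.63
tool_pos: [0.565, 0.0765, 0.0177]
tool_rot: [-179.6, -0.2, -10.0]
force: [1.2, 4.4, -0.4]
grip_width: 0.0214
```

```bash
python3 lk.py -.030 -.0005 .016
```

```text
t 13.63 pos [0.565  0.0765 0.0177] rot [-1.7961e+02 -1.6000e-01 -1.0010e+01] w 0.0214 F [ 1.24  4.44 -0.42]
dp [-0.0008  0.0188  0.0016] rot [-0.39 -0.16  0.19]
lock x,y -0.0488 0.0002 F -4.59 0.44 q [-35.  21.  29. 108. -13.  54. -10.]
```

Request:
carry_out(plan=[{"grip": 0.75, "dp": [0, 0.0025, 0], "rotation": [0, 0, 0]}, {"grip": 0.75, "dp": [0, 0.0025, 0], "rotation": [0, 0, 0]}, {"grip": 0.75, "dp": [0, 0.0025, 0], "rotation": [0, 0, 0]}, {"grip": 0.75, "dp": [0, 0.0025, 0], "rotation": [0, 0, 0]}, {"grip": 0.75, "dp": [0, 0.0025, 0], "rotation": [0, 0, 0]}, {"grip": 0.75, "dp": [0, 0.0025, 0], "rotation": [0, 0, 0]}, {"grip": 0.75, "dp": [0, 0.0025, 0], "rotation": [0, 0, 0]}, {"grip": 0.75, "dp": [0, 0.0025, 0], "rotation": [0, 0, 0]}])

```text
time_s: 14.3
tool_pos: [0.5605, 0.053, 0.0173]
tool_rot: [-179.8, -0.1, -10.0]
force: [0.5, 1.0, -0.4]
grip_width: 0.0218
```

```bash
python3 lk.py -.010 -.0005 .016
```

```text
t 14.3 pos [0.5605 0.053  0.0173] rot [-1.7975e+02 -1.1000e-01 -1.0000e+01] w 0.0218 F [ 0.45  1.03 -0.39]
dp [-0.0004  0.0149  0.0012] rot [-0.25 -0.11  0.2 ]
lock x,y -0.0249 -0.0001 F -1.09 0.26 q [-33.  20.  29. 109. -13.  54.  -8.]
```

Request:
carry_out(plan=[{"grip": 0.75, "dp": [0, 0.0025, 0], "rotation": [0, 0, 0]}, {"grip": 0.75, "dp": [0, 0.0025, 0], "rotation": [0, 0, 0]}, {"grip": 0.75, "dp": [0, 0.0025, 0], "rotation": [0, 0, 0]}, {"grip": 0.75, "dp": [0, 0.0025, 0], "rotation": [0, 0, 0]}, {"grip": 0.75, "dp": [0, 0.0025, 0], "rotation": [0, 0, 0]}, {"grip": 0.75, "dp": [0, 0.0025, 0], "rotation": [0, 0, 0]}, {"grip": 0.75, "dp": [0, 0.0025, 0], "rotation": [0, 0, 0]}, {"grip": 0.75, "dp": [0, 0.0025, 0], "rotation": [0, 0, 0]}])

```text
time_s: 14.97
tool_pos: [0.5563, 0.0291, 0.0172]
tool_rot: [-179.9, -0.1, -10.1]
force: [-0.3, 0.9, 0.5]
grip_width: 0.0217
```

```bash
python3 lk.py .010 -.0005 .016;  python3 -c "
from h import *
save(env.read_camera('scene')[150:250,190:330],'s7.png',5)"
```

```text
t 14.97 pos [0.5563 0.0291 0.0172] rot [-1.7987e+02 -9.0000e-02 -1.0090e+01] w 0.0217 F [-0.27  0.89  0.48]
dp [-0.0005  0.0106  0.0012] rot [-0.13 -0.09  0.11]
lock x,y -0.0006 -0.0 F -0.83 -0.43 q [-32.  20.  30. 110. -12.  53.  -6.]
```

View pics/s7.png

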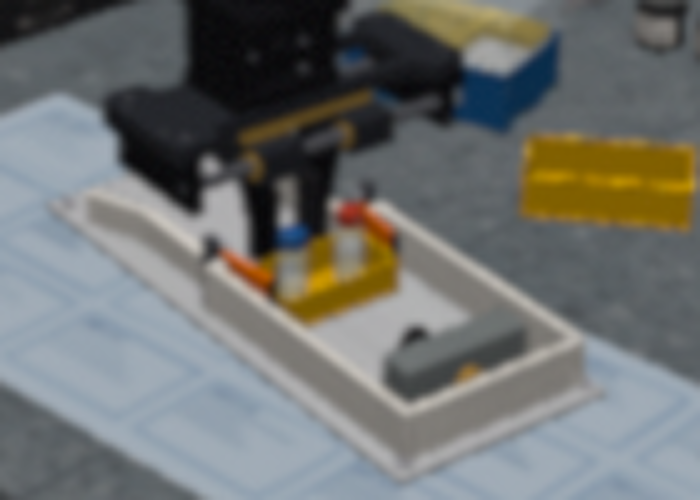

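Both leaves are swung open and both vials are upright in the tray, which is square in the bay. I'll carry on.

Request:
carry_out(plan=[{"grip": 0.75, "dp": [0, 0.0025, 0], "rotation": [0, 0, 0]}, {"grip": 0.75, "dp": [0, 0.0025, 0], "rotation": [0, 0, 0]}, {"grip": 0.75, "dp": [0, 0.0025, 0], "rotation": [0, 0, 0]}, {"grip": 0.75, "dp": [0, 0.0025, 0], "rotation": [0, 0, 0]}, {"grip": 0.75, "dp": [0, 0.0025, 0], "rotation": [0, 0, 0]}, {"grip": 0.75, "dp": [0, 0.0025, 0], "rotation": [0, 0, 0]}, {"grip": 0.75, "dp": [0, 0.0025, 0], "rotation": [0, 0, 0]}, {"grip": 0.75, "dp": [0, 0.0025, 0], "rotation": [0, 0, 0]}])

```text
time_s: 15.68
tool_pos: [0.5523, 0.0072, 0.0172]
tool_rot: [-179.9, -0.1, -10.1]
force: [-0.4, 0.2, -0.4]
grip_width: 0.0218
```

Request:
carry_out(plan=[{"grip": 0.75, "dp": [0, 0.002, 0], "rotation": [0, 0, 0]}, {"grip": 0.75, "dp": [0, 0.002, 0], "rotation": [0, 0, 0]}, {"grip": 0.75, "dp": [0, 0.002, 0], "rotation": [0, 0, 0]}, {"grip": 0.75, "dp": [0, 0.002, 0], "rotation": [0, 0, 0]}, {"grip": 0.75, "dp": [0, 0.0015, 0], "rotation": [0, 0, 0]}, {"grip": 0.75, "dp": [0, 0.001, 0], "rotation": [0, 0, 0]}, {"grip": 0.75, "dp": [0, 0.001, 0], "rotation": [0, 0, 0]}, {"grip": 0.75, "dp": [0, 0.001, 0], "rotation": [0, 0, 0]}])

```text
time_s: 16.35
tool_pos: [0.5498, -0.007, 0.0172]
tool_rot: [-179.9, -0.1, -10.1]
force: [0.4, 0.8, 0.9]
grip_width: 0.0222
```

```bash
python3 lk.py .055 -.0005 .016
```

```text
t 16.35 pos [ 0.5498 -0.007   0.0172] rot [-1.7988e+02 -8.0000e-02 -1.0130e+01] w 0.0222 F [0.44 0.81 0.87]
dp [-0.0005  0.019   0.0012] rot [-0.12 -0.08  0.07]
lock x,y 0.036 0.0 F -0.87 0.29 q [-29.  19.  31. 111. -12.  53.  -2.]
```

Request:
carry_out(plan=[{"grip": 0.75, "dp": [0, 0.001, 0], "rotation": [0, 0, 0]}, {"grip": 0.75, "dp": [0, 0.001, 0], "rotation": [0, 0, 0]}, {"grip": 0.75, "dp": [0, 0.001, 0], "rotation": [0, 0, 0]}, {"grip": 0.75, "dp": [0, 0.001, 0], "rotation": [0, 0, 0]}, {"grip": 0.75, "dp": [0, 0.001, 0], "rotation": [0, 0, 0]}, {"grip": 0.75, "dp": [0, 0.001, 0], "rotation": [0, 0, 0]}, {"grip": 0.75, "dp": [0, 0.001, 0], "rotation": [0, 0, 0]}, {"grip": 0.75, "dp": [0, 0.001, 0], "rotation": [0, 0, 0]}])

```text
time_s: 17.02
tool_pos: [0.5483, -0.0153, 0.0172]
tool_rot: [-179.9, -0.1, -10.1]
force: [0.0, 0.7, -0.0]
grip_width: 0.0218
```

```bash
python3 lk.py .055 -.0005 .016
```

```text
t 17.02 pos [ 0.5483 -0.0153  0.0172] rot [-1.7987e+02 -8.0000e-02 -1.0100e+01] w 0.0218 F [ 0.05  0.65 -0.01]
dp [-0.0005  0.0105  0.0012] rot [-0.13 -0.08  0.1 ]
lock x,y 0.0445 0.0 F -0.65 -0.07 q [-28.  19.  31. 111. -12.  53.  -1.]
```

Request:
carry_out(plan=[{"grip": 0.75, "dp": [0, 0.001, 0], "rotation": [0, 0, 0]}, {"grip": 0.75, "dp": [0, 0.001, 0], "rotation": [0, 0, 0]}, {"grip": 0.75, "dp": [0, 0.001, 0], "rotation": [0, 0, 0]}, {"grip": 0.75, "dp": [0, 0.001, 0], "rotation": [0, 0, 0]}])

```text
time_s: 17.35
tool_pos: [0.5475, -0.0197, 0.0172]
tool_rot: [-179.9, -0.1, -10.1]
force: [0.8, 0.9, 0.2]
grip_width: 0.0216
```

```bash
python3 lk.py .055 -.0005 .016
```

```text
t 17.35 pos [ 0.5475 -0.0197  0.0172] rot [-1.7987e+02 -8.0000e-02 -1.0090e+01] w 0.0216 F [0.84 0.94 0.21]
dp [-0.0005  0.006   0.0012] rot [-0.13 -0.08  0.11]
lock x,y 0.049 -0.0 F -1.08 0.66 q [-28.  19.  31. 111. -12.  53.  -1.]
```

Request:
carry_out(plan=[{"grip": 0.75, "dp": [0, 0.001, 0], "rotation": [0, 0, 0]}, {"grip": 0.75, "dp": [0, 0.001, 0], "rotation": [0, 0, 0]}, {"grip": 0.75, "dp": [0, 0.001, 0], "rotation": [0, 0, 0]}])

```text
time_s: 17.6
tool_pos: [0.5469, -0.0233, 0.0172]
tool_rot: [-179.9, -0.1, -10.1]
force: [-0.8, 0.7, -0.1]
grip_width: 0.022
```

```bash
python3 lk.py .055 -.0005 .016
```

```text
t 17.6 pos [ 0.5469 -0.0233  0.0172] rot [-1.7989e+02 -8.0000e-02 -1.0100e+01] w 0.022 F [-0.8   0.68 -0.07]
dp [-0.0005  0.0024  0.0012] rot [-0.11 -0.08  0.1 ]
lock x,y 0.0526 0.0 F -0.53 -0.91 q [-28.  19.  31. 111. -12.  53.  -0.]
```

Request:
carry_out(plan=[{"grip": 0.75, "dp": [0, 0.0008, 0], "rotation": [0, 0, 0]}, {"grip": 0.75, "dp": [0, 0.0008, 0], "rotation": [0, 0, 0]}, {"grip": 0.75, "dp": [0, 0.0008, 0], "rotation": [0, 0, 0]}])

```text
time_s: 17.85
tool_pos: [0.5464, -0.0262, 0.0172]
tool_rot: [-179.9, -0.1, -10.1]
force: [-0.0, 0.9, 0.4]
grip_width: 0.0222
```

```bash
python3 lk.py .055 -.0005 .016
```

```text
t 17.85 pos [ 0.5464 -0.0262  0.0172] rot [-1.799e+02 -8.000e-02 -1.012e+01] w 0.0222 F [-0.04  0.94  0.43]
dp [-0.0005 -0.0005  0.0012] rot [-0.1  -0.08  0.08]
lock x,y 0.0555 -0.0 F -0.92 -0.2 q [-27.  19.  31. 111. -12.  53.   0.]
```

Request:
carry_out(plan=[{"grip": 0.75, "dp": [0, 0.0008, 0], "rotation": [0, 0, 0]}, {"grip": 0.75, "dp": [0, 0.0008, 0], "rotation": [0, 0, 0]}, {"grip": 0.75, "dp": [0, 0.0008, 0], "rotation": [0, 0, 0]}])

```text
time_s: 18.1
tool_pos: [0.546, -0.0284, 0.0172]
tool_rot: [-179.9, -0.1, -10.1]
force: [0.3, 2.4, -0.7]
grip_width: 0.0217
```

```bash
python3 lk.py .055 -.0005 .016
```

```text
t 18.1 pos [ 0.546  -0.0284  0.0172] rot [-1.7987e+02 -8.0000e-02 -1.0120e+01] w 0.0217 F [ 0.33  2.35 -0.74]
dp [-0.0005 -0.0028  0.0012] rot [-0.13 -0.08  0.08]
lock x,y 0.0578 0.0 F -2.38 -0.09 q [-27.  19.  32. 111. -12.  53.   0.]
```

Contact force is rising at 2.4 N, so I'll creep in.

Request:
carry_out(plan=[{"grip": 0.75, "dp": [0, 0.0008, 0], "rotation": [0, 0, 0]}, {"grip": 0.75, "dp": [0, 0.0008, 0], "rotation": [0, 0, 0]}])

```text
time_s: 18.27
tool_pos: [0.5459, -0.0286, 0.0172]
tool_rot: [-179.8, -0.1, -10.1]
force: [1.4, 3.0, -0.9]
grip_width: 0.0219
```

```bash
python3 lk.py .055 -.0005 .016
```

```text
t 18.27 pos [ 0.5459 -0.0286  0.0172] rot [-1.7976e+02 -9.0000e-02 -1.0080e+01] w 0.0219 F [ 1.38  2.97 -0.92]
dp [-0.0005 -0.003   0.0012] rot [-0.24 -0.09  0.12]
lock x,y 0.058 0.0 F -3.17 0.83 q [-27.  19.  32. 111. -13.  53.   1.]
```

Request:
carry_out(plan=[{"grip": 0.75, "dp": [0, 0.0014, 0], "rotation": [0, 0, 0]}, {"grip": 0.75, "dp": [0, 0.0014, 0], "rotation": [0, 0, 0]}])

```text
time_s: 18.43
tool_pos: [0.5458, -0.029, 0.0173]
tool_rot: [-179.6, -0.1, -10.0]
force: [0.8, 4.5, 0.4]
grip_width: 0.0215
```

```bash
python3 lk.py .055 -.0005 .016
```

```text
t 18.43 pos [ 0.5458 -0.029   0.0173] rot [-1.796e+02 -9.000e-02 -1.001e+01] w 0.0215 F [0.77 4.46 0.39]
dp [-0.0005 -0.0035  0.0013] rot [-0.4  -0.09  0.19]
lock x,y 0.0585 -0.0 F -4.53 -0.03 q [-27.  19.  31. 111. -13.  53.   1.]
```

Request:
carry_out(plan=[{"grip": 0.75, "dp": [0, 0.0018, 0], "rotation": [0, 0, 0]}, {"grip": 0.75, "dp": [0, 0.002, 0], "rotation": [0, 0, 0]}, {"grip": 0.75, "dp": [0, 0.0022, 0], "rotation": [0, 0, 0]}])

```text
time_s: 18.68
tool_pos: [0.5456, -0.0295, 0.0174]
tool_rot: [-179.2, -0.1, -9.8]
force: [1.7, 7.4, -0.8]
grip_width: 0.0218
```

```bash
python3 lk.py .055 -.0005 .016
```

```text
t 18.68 pos [ 0.5456 -0.0295  0.0174] rot [-1.7921e+02 -8.0000e-02 -9.8400e+00] w 0.0218 F [ 1.69  7.43 -0.81]
dp [-0.0003 -0.0039  0.0015] rot [-0.79 -0.08  0.36]
lock x,y 0.0589 -0.0002 F -7.61 0.35 q [-27.  19.  31. 111. -13.  53.   2.]
```

Request:
carry_out(plan=[{"grip": 0.75, "dp": [0, 0.0022, 0], "rotation": [0, 0, 0]}, {"grip": 0.75, "dp": [0, 0.0022, 0], "rotation": [0, 0, 0]}, {"grip": 0.75, "dp": [0, 0.0022, 0], "rotation": [0, 0, 0]}])

```text
time_s: 18.93
tool_pos: [0.5454, -0.0294, 0.0176]
tool_rot: [-178.8, -0.1, -9.6]
force: [0.7, 5.4, -0.3]
grip_width: 0.0216
```

```bash
python3 lk.py .055 -.0005 .016
```

```text
t 18.93 pos [ 0.5454 -0.0294  0.0176] rot [-1.7875e+02 -8.0000e-02 -9.6300e+00] w 0.0216 F [ 0.69  5.45 -0.26]
dp [-0.0001 -0.0039  0.0017] rot [-1.25 -0.08  0.57]
lock x,y 0.0589 -0.0003 F -5.48 -0.29 q [-26.  19.  31. 111. -14.  53.   2.]
```

Request:
carry_out(plan=[{"grip": 0.75, "dp": [0, 0.0024, 0], "rotation": [-0.3, 0, 0.15]}, {"grip": 0.75, "dp": [0, 0.0024, 0], "rotation": [-0.3, 0, 0.15]}, {"grip": 0.75, "dp": [0, 0.0024, 0], "rotation": [-0.3, 0, 0.15]}])

```text
time_s: 19.18
tool_pos: [0.5456, -0.0296, 0.0178]
tool_rot: [-179.2, -0.1, -9.9]
force: [1.9, 8.1, -0.7]
grip_width: 0.0219
```

```bash
python3 lk.py .055 -.0005 .016
```

```text
t 19.18 pos [ 0.5456 -0.0296  0.0178] rot [-1.7917e+02 -1.1000e-01 -9.8900e+00] w 0.0219 F [ 1.86  8.13 -0.72]
dp [-0.0003 -0.0041  0.0019] rot [-0.83 -0.11  0.31]
lock x,y 0.0591 -0.0002 F -8.33 0.39 q [-27.  19.  31. 111. -13.  53.   2.]
```

8.3 N now. I'll hold this for just over half a second.

Request:
carry_out(plan=[{"grip": 0.75, "dp": [0, 0.0022, 0], "rotation": [-0.25, 0, 0.1]}, {"grip": 0.75, "dp": [0, 0.0022, 0], "rotation": [-0.25, 0, 0.1]}, {"grip": 0.75, "dp": [0, 0.0022, 0], "rotation": [-0.25, 0, 0.1]}, {"grip": 0.75, "dp": [0, 0.0022, 0], "rotation": [-0.25, 0, 0.1]}])

```text
time_s: 19.52
tool_pos: [0.5456, -0.0296, 0.0178]
tool_rot: [-179.6, -0.2, -10.0]
force: [1.2, 5.9, -0.4]
grip_width: 0.0218
```

```bash
python3 lk.py .055 -.0005 .016
```

```text
t 19.52 pos [ 0.5456 -0.0296  0.0178] rot [-1.7964e+02 -1.6000e-01 -9.9900e+00] w 0.0218 F [ 1.24  5.92 -0.42]
dp [-0.0004 -0.004   0.0018] rot [-0.36 -0.15  0.21]
lock x,y 0.059 -0.0001 F -6.04 0.18 q [-27.  19.  32. 111. -13.  53.   1.]
```

Request:
carry_out(plan=[{"grip": 0.75, "dp": [0, 0.0022, 0], "rotation": [-0.2, 0, 0.1]}, {"grip": 0.75, "dp": [0, 0.0022, 0], "rotation": [-0.2, 0, 0.1]}, {"grip": 0.75, "dp": [0, 0.0022, 0], "rotation": [-0.2, 0, 0.1]}, {"grip": 0.75, "dp": [0, 0.0022, 0], "rotation": [-0.2, 0, 0.1]}])

```text
time_s: 19.85
tool_pos: [0.5457, -0.0296, 0.0177]
tool_rot: [-179.9, -0.2, -10.1]
force: [1.2, 6.6, -1.4]
grip_width: 0.0219
```

```bash
python3 lk.py .050 -.0005 .016
```

```text
t 19.85 pos [ 0.5457 -0.0296  0.0177] rot [-179.9    -0.2   -10.08] w 0.0219 F [ 1.24  6.6  -1.43]
dp [-0.0004 -0.0091  0.0017] rot [-0.1  -0.2   0.12]
lock x,y 0.0591 -0.0 F -6.71 0.06 q [-27.  19.  32. 111. -12.  53.   0.]
```

Request:
carry_out(plan=[{"grip": 0.75, "dp": [0, 0.0025, 0], "rotation": [0, 0, 0]}, {"grip": 0.75, "dp": [0, 0.0027, 0], "rotation": [-0.2, 0, 0.1]}, {"grip": 0.75, "dp": [0, 0.0027, 0], "rotation": [-0.3, 0, 0.1]}, {"grip": 0.75, "dp": [0, 0.0027, 0], "rotation": [-0.3, 0, 0.1]}, {"grip": 0.75, "dp": [0, 0.0027, 0], "rotation": [-0.3, 0, 0.1]}, {"grip": 0.75, "dp": [0, 0.0027, 0], "rotation": [-0.3, 0, 0.1]}])

```text
time_s: 20.35
tool_pos: [0.5457, -0.0299, 0.0177]
tool_rot: [179.7, -0.3, -10.1]
force: [1.1, 7.6, -0.3]
grip_width: 0.0221
```

```bash
python3 lk.py .050 -.0005 .016
```

```text
t 20.35 pos [ 0.5457 -0.0299  0.0177] rot [179.69  -0.27 -10.07] w 0.0221 F [ 1.15  7.63 -0.31]
dp [-0.0005 -0.0093  0.0016] rot [ 0.31 -0.27  0.13]
lock x,y 0.0593 -0.0 F -7.71 -0.22 q [-28.  19.  32. 111. -12.  53.  -0.]
```

Request:
carry_out(plan=[{"grip": 0.75, "dp": [0, 0.0018, 0], "rotation": [0, 0, 0]}, {"grip": 0.75, "dp": [0, 0.0012, 0], "rotation": [0, 0, 0]}, {"grip": 0.75, "dp": [0, 0.0008, 0], "rotation": [0, 0, 0]}, {"grip": 0.75, "dp": [0, 0.0004, 0], "rotation": [0, 0, 0]}, {"grip": 0.75, "dp": [0, 0, 0], "rotation": [0, 0, 0]}, {"grip": 0.75, "dp": [0, 0, 0], "rotation": [0, 0, 0]}, {"grip": 0.75, "dp": [0, -0.0004, 0], "rotation": [0, 0, 0]}, {"grip": 0.75, "dp": [0, -0.0004, 0], "rotation": [0, 0, 0]}])

```text
time_s: 21.02
tool_pos: [0.5456, -0.0289, 0.0173]
tool_rot: [179.9, -0.3, -9.8]
force: [1.0, 3.2, 0.1]
grip_width: 0.022
```

```bash
python3 lk.py .050 -.0005 .016
```

```text
t 21.02 pos [ 0.5456 -0.0289  0.0173] rot [179.93  -0.27  -9.83] w 0.022 F [1.02 3.17 0.09]
dp [-0.0002 -0.0083  0.0013] rot [ 0.07 -0.27  0.37]
lock x,y 0.0583 -0.0003 F -3.3 0.44 q [-27.  19.  32. 111. -12.  53.   0.]
```

Request:
carry_out(plan=[{"grip": 0.75, "dp": [0, -0.0005, 0], "rotation": [0, 0, 0]}, {"grip": 0.75, "dp": [0, -0.0005, 0], "rotation": [0, 0, 0]}, {"grip": 0.75, "dp": [0, -0.0005, 0], "rotation": [0, 0, 0]}, {"grip": 0.75, "dp": [0, -0.0006, 0], "rotation": [0, 0, 0]}, {"grip": 0.75, "dp": [0, -0.0006, 0], "rotation": [0, 0, 0]}, {"grip": 0.75, "dp": [0, -0.0008, 0], "rotation": [0, 0, 0]}, {"grip": 0.75, "dp": [0, -0.0008, 0], "rotation": [0, 0, 0]}, {"grip": 0.75, "dp": [0, -0.0008, 0], "rotation": [0, 0, 0]}])

```text
time_s: 21.68
tool_pos: [0.5458, -0.0283, 0.0172]
tool_rot: [179.6, -0.3, -10.0]
force: [-0.4, 0.1, -0.0]
grip_width: 0.0217
```

```bash
python3 lk.py .051 -.0005 .016
```

```text
t 21.68 pos [ 0.5458 -0.0283  0.0172] rot [179.62  -0.26  -9.99] w 0.0217 F [-0.39  0.05 -0.01]
dp [-0.0003 -0.0067  0.0011] rot [ 0.38 -0.26  0.21]
lock x,y 0.0577 -0.0002 F 0.02 -0.4 q [-28.  19.  32. 111. -12.  53.  -0.]
```

Request:
carry_out(plan=[{"grip": 0.75, "dp": [0, -0.001, 0], "rotation": [0, 0, 0]}, {"grip": 0.75, "dp": [0, -0.001, 0], "rotation": [0, 0, 0]}, {"grip": 0.75, "dp": [0, -0.001, 0], "rotation": [0, 0, 0]}, {"grip": 0.75, "dp": [0, -0.001, 0], "rotation": [0, 0, 0]}, {"grip": 0.75, "dp": [0, -0.001, 0], "rotation": [0, 0, 0]}, {"grip": 0.75, "dp": [0, 0, 0], "rotation": [0, 0, 0]}])

```text
time_s: 22.18
tool_pos: [0.5462, -0.025, 0.0171]
tool_rot: [179.5, -0.2, -10.1]
force: [-0.3, 0.8, 0.3]
grip_width: 0.0218
```

```bash
python3 lk.py .052 -.0005 .016
```

```text
t 22.18 pos [ 0.5462 -0.025   0.0171] rot [179.47  -0.23 -10.07] w 0.0218 F [-0.26  0.81  0.31]
dp [-0.0001 -0.0024  0.0011] rot [ 0.53 -0.23  0.13]
lock x,y 0.0544 -0.0004 F -0.75 -0.4 q [-28.  19.  32. 111. -12.  53.  -1.]
```

Request:
carry_out(plan=[{"grip": 0.75, "dp": [0, -0.0005, -0.003], "rotation": [0, 0, 0]}, {"grip": 0.75, "dp": [0, 0, -0.006], "rotation": [0, 0, 0]}, {"grip": 0.75, "dp": [0, 0, -0.008], "rotation": [0, 0, 0]}, {"grip": 0.75, "dp": [0, 0, -0.01], "rotation": [0, 0, 0]}, {"grip": 0.75, "dp": [0, 0, -0.015], "rotation": [0, 0, 0]}, {"grip": 0.75, "dp": [0, 0, -0.02], "rotation": [0, 0, 0]}, {"grip": 0.75, "dp": [0, 0, -0.02], "rotation": [0, 0, 0]}, {"grip": 0.75, "dp": [0, 0, -0.02], "rotation": [0, 0, 0]}])

```text
time_s: 22.85
tool_pos: [0.543, -0.0242, 0.1238]
tool_rot: [179.3, 0.1, -10.1]
force: [0.9, -0.8, 0.5]
grip_width: 0.022
```

```bash
python3 - <<'E'
from h import *
from lk import lk
lk(.03,0,.15)
p=env.camera_params('wrist');np.save('w8p.npy',p,allow_pickle=True);a=env.read_camera('wrist')
b=env.read_camera('scene')[150:250,190:330]
b=cv2.resize(b,(512,366),interpolation=cv2.INTER_CUBIC)
cv2.imwrite('pics/w8.png',cv2.resize(a[:,:,::-1],None,fx=1.5,fy=1.5)); cv2.imwrite('pics/s8.png',b[:,:,::-1])
E
```

```text
t 22.85 pos [ 0.543  -0.0242  0.1238] rot [ 1.793e+02  1.400e-01 -1.014e+01] w 0.022 F [ 0.89 -0.77  0.53]
dp [ 0.0036 -0.0238 -0.0265] rot [0.7  0.14 0.06]
lock x,y 0.0542 -0.0037 F 0.6 1.01 q [-31.  11.  34. 106.  -6.  65.  -6.]
```

View pics/s8.png

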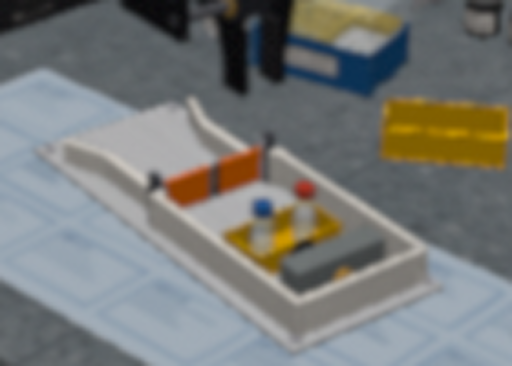

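Gate shut ((215,177)), both vials upright at (262,228) and (305,205), and the tray is at the stop. One close look from above at the pad contact and squareness.

Request:
carry_out(plan=[{"grip": 0.75, "dp": [0.004, 0.01, -0.005], "rotation": [0.3, 0, 0]}, {"grip": 0.75, "dp": [0, 0.018, 0], "rotation": [0.3, 0, 0]}, {"grip": 0.75, "dp": [0, 0.02, 0], "rotation": [0, 0, 0]}, {"grip": 0.75, "dp": [0, 0.02, 0], "rotation": [0, 0, 0]}, {"grip": 0.75, "dp": [0, 0.018, 0], "rotation": [0, 0, 0]}, {"grip": 0.75, "dp": [0, 0.008, 0], "rotation": [0, 0, 0]}, {"grip": 0.75, "dp": [0, 0, 0], "rotation": [0, 0, 0]}, {"grip": 0.75, "dp": [0, 0, 0], "rotation": [0, 0, 0]}])

```text
time_s: 23.62
tool_pos: [0.5337, -0.1187, 0.1355]
tool_rot: [-179.7, -0.5, -10.0]
force: [0.2, 0.7, -0.2]
grip_width: 0.0219
```

```bash
python3 - <<'E'
from h import *
from lk import *
lk(.16,0,.15)
p=env.camera_params('wrist');np.save('w9p.npy',p,allow_pickle=True);a=env.read_camera('wrist');cv2.imwrite('pics/w9raw.png',a[:,:,::-1])
u=proj('wrist',[list(g+.088*ex)+[.028],list(g+.106*ex)+[.02]],p);print(u)
x=int(np.clip(u[0][0]-115,0,282));y=int(np.clip(u[0][1]-95,0,204));print(x,y);save(a[y:y+180,x:x+230],'w9.png',3.3)
E
```

```text
t 23.62 pos [ 0.5337 -0.1187  0.1355] rot [-179.69   -0.52   -9.95] w 0.0219 F [ 0.21  0.74 -0.23]
dp [-0.0038  0.011  -0.0146] rot [-0.31 -0.52  0.25]
lock x,y 0.1489 0.0039 F -0.76 0.08 q [-24.  10.  37. 106.  -7.  66.   6.]
[[247.85155207 112.5237222 ]
 [247.88829158 134.83017096]]
132 17
```

View pics/w9.png

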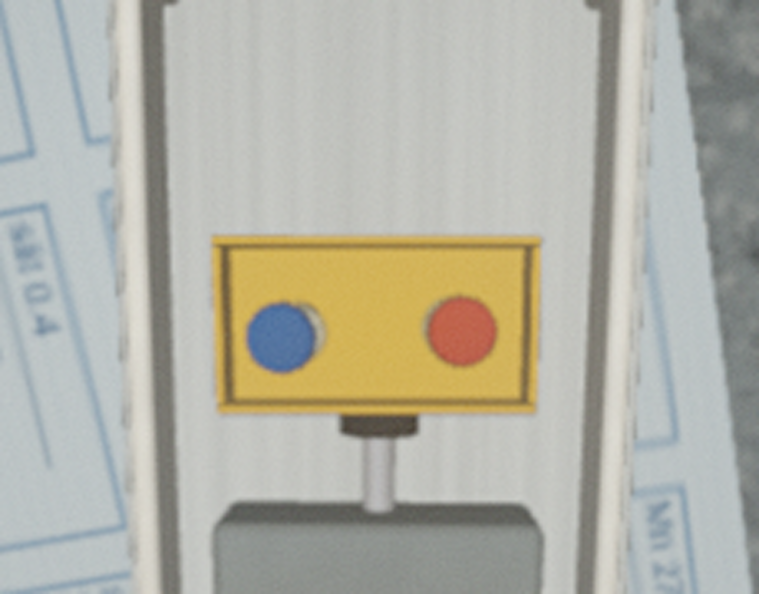

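The tray sits square and centred: rim columns 214–540, pad centre 379 and tray centre 377. The pad is right at its front, both vials are upright, and nothing touches it. Handing in.

```bash
python3 -c "
from h import *
print(env.sign_off(), env.get_obs()['time_s'])"
```

```text
the job is handed in; nothing more can be done
the job is handed in; nothing more can be done
```

I stood the red-capped vial in the tray beside the blue one and pushed the tray through the gate to the stop. I pressed it home, eased off slowly, lifted straight up, and handed the job in about 24 s into the run.

- **Pressing force:** from 18.7 s to 20.35 s the wrist force along the push read 5.5 to 8.3 N, and the highest reading at any point was 8.3 N. I read it only at the end of each short move, and about 1 N of it is tray friction, so the force on the stop was somewhat lower.
- **Final pictures:** the last two views showed:
  - the gate was shut;
  - both vials were upright;
  - the tray was square and centred;
  - the stop's pad was right at the tray's front.
- **Not confirmed:** the tray's rim hides the pad face from above, so I could not see directly that the tray still touches the stop. I infer it from the slow release, with the sprung pad following the tray as the force fell to zero.
- **Not re-checked:** I did not measure the white vial, the loose blue vial or the beaker again at the end. The fingers stayed clear of them throughout.
- **Disagreement:** the camera estimates of the lock's position differed by about 5 mm, so I found the stop by feel.

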